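# Cap the ink jars and set the magnifier over them

## Task

Swing the magnifier off to the side until its head is no longer above the capping trough. Stand every ink jar on the bench upright and flat on the floor of the trough, between the rails, and screw every cap fully tight. Then swing the magnifier back so that its lens is centred over the gap between the two rails, ready for inspecting the jars, and leave the other things on the bench where they are.

Things in the scene. Friction and masses are not known exactly. Their poses are not given: they have to be found in the camera images.
- trough: Fixed capping trough: steel floor plate 96 x 388 mm, 6 mm thick, two long aluminium rails and two short blue end stops, tops 30 mm above the bench. The rails stand 68 mm apart inside (across its x), the end stops 360 mm apart inside (along its y). Origin: centre of its underside, on the bench; z up
- trough_floor (a point): centre of the upper face of the trough's floor, 6 mm above the bench; x across the rails, y along them
- magnifier (a joint): swing angle (rad) of the stiff magnifier arm about its upright pivot; it stays where it is left. At 0 the arm points along the stand's -x (towards the robot); positive swings it counterclockwise seen from above (towards -y), negative towards +y, over the trough. Range -1.6 to 1.2; about 2 N at the grip moves it
- magnifier_pivot (a point): pivot of the magnifier arm, on top of the stand's pole, 210 mm above the bench; the stand (base 110 x 110 mm, pole 24 mm) is fixed
- lens (a point): centre of the round magnifier head, white, 116 mm across and 20 mm thick, underside 200 mm above the bench, 270 mm from the pivot
- magnifier_grip (a point): middle of the black upright grip at the outer end of the magnifier, beyond the lens, 336 mm from the pivot: a cylinder 24 mm across standing from 217 to 267 mm above the bench; can be pinched from above or pushed sideways
- jar_cyan: Loose ink jar, blue: square body 60 x 60 mm, 70 mm high, white neck 38 mm across, black round screw cap; 0.2 to 0.45 kg. Origin: centre of its underside, z up, x and y square to its sides. It may be lifted by its cap. It may be absent
- cap_cyan (a joint): Turn (rad) of the blue jar's captive cap: 0 = fully tight (at its stop), positive = loosened (counterclockwise from above), to 2.8. Cap 50 mm across, 28 mm high; its underside is 80 mm above the jar's underside when tight and rises 2 mm per rad. 0.1 N m turns it: an unheld jar spins along. White line on the cap points to the jar's -x (label side) when tight
- jar_red: Loose ink jar, red: square body 60 x 60 mm, 70 mm high, white neck 38 mm across, black round screw cap; 0.2 to 0.45 kg. Origin: centre of its underside, z up, x and y square to its sides. It may be lifted by its cap. It may be absent
- cap_red (a joint): Turn (rad) of the red jar's captive cap: 0 = fully tight (at its stop), positive = loosened (counterclockwise from above), to 2.8. Cap 50 mm across, 28 mm high; its underside is 80 mm above the jar's underside when tight and rises 2 mm per rad. 0.1 N m turns it: an unheld jar spins along. White line on the cap points to the jar's -x (label side) when tight
- jar_yellow: Loose ink jar, yellow: square body 60 x 60 mm, 70 mm high, white neck 38 mm across, black round screw cap; 0.2 to 0.45 kg. Origin: centre of its underside, z up, x and y square to its sides. It may be lifted by its cap. It may be absent
- cap_yellow (a joint): Turn (rad) of the yellow jar's captive cap: 0 = fully tight (at its stop), positive = loosened (counterclockwise from above), to 2.8. Cap 50 mm across, 28 mm high; its underside is 80 mm above the jar's underside when tight and rises 2 mm per rad. 0.1 N m turns it: an unheld jar spins along. White line on the cap points to the jar's -x (label side) when tight
- label_roll: Bystander, leave alone: white roll of labels lying flat, 100 mm across, 40 mm high. Origin: centre of its underside
- ink_tin: Bystander, leave alone: steel ink tin, 64 mm across, 70 mm high. Origin: centre of its underside
- cup: Bystander, leave alone: white plastic cup, 72 mm across, 90 mm high. Origin: centre of its underside
- spatula: Bystander, leave alone: ink spatula lying flat, 190 mm long. Origin: middle of the tool
- solvent: Bystander, leave alone: white bottle with a red cap, 60 mm across, 150 mm high. Origin: centre of its underside
- tape_roll: Bystander, leave alone: yellow tape roll lying flat, 84 mm across, 24 mm high. Origin: centre of its underside
Not all that is in view belongs to the job. There is more than one size of the jar_cyan; the job needs the larger. What is shaped like the jar_red but orange is not meant.

How it is judged:
By the outcome, as a careful person would: the job done as asked, in the order asked, and still so for the second after the job is handed in, with the robot touching nothing.
Of jar_cyan, jar_red, jar_yellow only 2 to 3 are there at a start; the rules pass over those that are not, and their reading is None.
At some moment in a run one of jar_cyan, jar_red, jar_yellow may be knocked a few centimetres aside while the robot is not near it.
It also fails if it takes over 210 s, if anything falls off the work surface, if the arm or the gripper's body presses on something with over 40 N, if the wrist force passes 120 N, or if a joint passes its speed limit or range.

## Robot

A 6-joint arm with a two-finger parallel gripper is mounted at the origin on the work surface. World frame = base frame: x ahead of the robot, y to its left, z up, the work surface at z = 0. Lengths are in m, angles in rad, forces in N, time in s.
With the tool pointing down it reaches from about 0.425 to 0.95 m from the base axis. Payload 3.5 kg.
Tool frame: the origin (TCP) lies on the centre line of the jaws, within the pads' length; the fingertips stand 19 mm ahead of it and the grasp point (between the pads) is the TCP; z points along the fingers, y is the line along which they close (so a half turn about z gives the same grasp; the last joint's range is limited). The gripper opens to 85 mm and grips with 20 to 120 N. Pads are 22 mm wide; open, the fingers measure 114 mm over their backs; the gripper's body (76 mm by 85 mm) begins 54 mm behind the grasp point. The pads swing forward as they close: fully open they stand 13 mm farther back than shut.
Start: joints at [-1.378, 0.286, 1.577, -0, 1.279, -0.15], TCP at [0.227, -0.636, 0.21] pointing down, gripper open.
Joint ranges: [-2.77, 2.77], [-0.9, 2.22], [0.21, 2.48], [-1.53, 4.67], [0.24, 2.81], [-2.84, 2.84]. Speed limits (rad/s): [2.79, 2.79, 3.14, 3.14, 3.14, 3.14].

## Interface

Orientations are given as a unit quaternion [x, y, z, w].
In Python, from plant import ctrl, imaging gives the robot as it stands. The module is installed in compiled form; this text tells all that it offers.
- The arm moves only by the shell command python3 -m handwheel 'ROWS' [OPENING] [FORCE]. ROWS is JSON, one flat list of numbers, 6 for each row, row after row: the shift along the world's x, y, z in units of 150 mm (1.0 is 150 mm), then the turn, a rotation vector about the world's x, y, z in units of 90 degrees (1.0 is 90 degrees). In form: [tx, ty, tz, rx, ry, rz, tx, ty, tz, rx, ry, rz, ...]. A call has 1 to 5 rows; each row shifts and turns the commanded pose from where the row before left it; what a row does not reach is not made up. A row lasts 1/12 s, in which the tool goes at most 41.7 mm and 7.16 degrees, less where a joint would pass 70% of its speed; a pose out of reach is approached as far as the arm can. A call with a number of a shift or a turn outside -1 to 1 is refused whole. A call with a gripper value outside its range is refused whole. OPENING is the opening, from 0 (shut) to 1 (fully open), set as the call begins (- or left out, the last holds). The fingers move at their own pace and stop on an object; FORCE is the grip in N (left out, the last holds). Time passes only in rows, so rows that do not move let the fingers close. It gives the time, the measured TCP pose, the force, the opening and the grip force at its end, in the units of the state.
- ctrl.get_state(): the state, without advancing time (a new reading comes with each control period).
- imaging.read_camera(name): name is "side" or "top"; returns (picture, depth): 384x512x3 uint8, blue, green, red; 384x512 float32, m along the optical axis (not along the pixel's ray), 0 where there is no reading.
- imaging.get_calibration(name): a dict with "fovy" (degrees; the focal length in pixels is half the picture's height over the tangent of half this angle, whatever the lens; pixels are square), "cx", "cy" (the principal point, pixels), "distortion" ([k1, k2, p1, p2, k3] as OpenCV has them; the pictures are not rectified), "R" (3x3) and "t" (3): a world point X has camera coordinates R X + t. Camera axes: x right, y down, z forward; pixel columns grow to the right and rows downward; lengths in m; the calibration is good to about 2 mm. A picture is of the moment at which its call begins. get_calibration takes no time and is no camera call.
- ctrl.sign_off(): hands the job in; it is judged then, once.
The state is a dict: "time": time; "qpos": joint angles; "dq": joint speeds; "joint_efforts": joint torques, N m; "eef_pos": TCP position; "tcp_rot": TCP orientation; "contact_force": force on the tool from outside, world axes, zero at the start; "wrist_torque": the same for the moment, N m; "opening": opening from 0.0 (shut) to 1.0 (fully open); "finger_force": force on a finger pad.
Only numpy, scipy, OpenCV 4.12 (cv2) and the standard library are available. Lean on these libraries where they do the work, as an engineer would, in place of code of your own. Each camera call takes 0.05 s, during which the arm holds its last target. There are 200 camera calls.

## Working session

There is one attempt and no reset: what is moved stays moved. The work goes in short steps, Python scripts to look and compute and a shell command to move; the robot and the scene stay as the last step left them, time stands still between calls to the robot, and variables do not carry over. Pictures are saved under pics/ and viewed, at most 14 in all, crops included, and the job is handed in when it is done.

```bash
mkdir -p pics; ls; cat > h.py <<'E'
import numpy as np, cv2
from plant import ctrl, imaging
def cam(n):
    c=imaging.get_calibration(n); f=192/np.tan(np.radians(c['fovy']/2))
    K=np.array([[f,0,c['cx']],[0,f,c['cy']],[0,0,1]]); return K,np.array(c['distortion'],float),np.array(c['R']),np.array(c['t'])
def ray(n,uv):
    K,d,R,t=cam(n); p=cv2.undistortPoints(np.array(uv,float).reshape(-1,1,2),K,d)[:,0]
    D=np.c_[p,np.ones(len(p))]@R; return -R.T@t, D
def onz(n,uv,z):
    o,D=ray(n,uv); return o+D*((z-o[2])/D[:,2])[:,None]
def xyz(n,uv,depth):
    o,D=ray(n,uv); z=np.array([depth[int(round(v)),int(round(u))] for u,v in uv]); return o+D*z[:,None]
def cloud(n,depth):
    vv,uu=np.mgrid[:384,:512]; o,D=ray(n,np.c_[uu.ravel(),vv.ravel()]); return (o+D*depth.ravel()[:,None]).reshape(384,512,3)
def proj(n,X):
    K,d,R,t=cam(n); return cv2.projectPoints(np.array(X,float).reshape(-1,3),cv2.Rodrigues(R)[0],t,K,d)[0][:,0]
def snap(n,name=None):
    p,z=imaging.read_camera(n)
    if name: cv2.imwrite(f'pics/{name}.png',p); np.save(f'pics/{name}.npy',z)
    return p,z
E
python3 - <<'E'
from h import *
for n in('top','side'):
    p,z=snap(n,n+'0'); c=imaging.get_calibration(n); print(n,c, -np.array(c['R']).T@c['t'])
a=cv2.imread('pics/top0.png');b=cv2.imread('pics/side0.png')
for n,i in(('top',a),('side',b)): cv2.imwrite(f'pics/{n}0b.png',cv2.resize(i,(800,600),interpolation=cv2.INTER_CUBIC))
print(ctrl.get_state())
E
```

```text
pics
top {'fovy': 50.02499498557533, 'cx': 254.51556979555676, 'cy': 186.33715231804234, 'distortion': array([0.0397888, 0.       , 0.       , 0.       , 0.       ]), 'R': array([[-0.02673976, -0.99961962,  0.00675267],
       [-0.98872748,  0.02545168, -0.14754722],
       [ 0.14731923, -0.01062193, -0.98903196]]), 't': array([0.00419321, 0.56055785, 1.26007104])} [0.36871838 0.00330886 1.32893097]
side {'fovy': 54.08043577731663, 'cx': 249.19500538492815, 'cy': 190.2286616531218, 'distortion': array([-0.02779272,  0.        ,  0.        ,  0.        ,  0.        ]), 'R': array([[-0.82616108, -0.56319224,  0.01650398],
       [-0.4455485 ,  0.63509592, -0.63098313],
       [ 0.34488319, -0.52864703, -0.77562098]]), 't': array([0.43661435, 0.33390653, 1.1174669 ])} [0.12408978 0.6245807  1.07021429]
{'time': 0.1, 'qpos': array([-1.37798548e+00,  2.87108147e-01,  1.57803355e+00,  1.16936862e-05,
        1.27861862e+00, -1.49995128e-01]), 'dq': array([ 0.0004292 , -0.00077506, -0.00266776, -0.00082219,  0.00084124,
        0.00114154]), 'joint_efforts': array([ 6.47109719e-04, -4.07297122e+01, -2.93699509e+01, -1.53579590e-04,
        3.44018648e-03,  1.26824546e-05]), 'eef_pos': array([ 0.2267976 , -0.63507417,  0.20906324]), 'tcp_rot': array([ 9.85346146e-01,  1.70563181e-01, -1.76048013e-05, -1.08370280e-03]), 'contact_force': array([-0.72831178, -0.03483118,  0.18420315]), 'wrist_torque': array([ 0.0237338 , -0.01665188, -0.00163122]), 'finger_force': 0.0, 'opening': 1.000516966154377}
```

View pics/top0b.png

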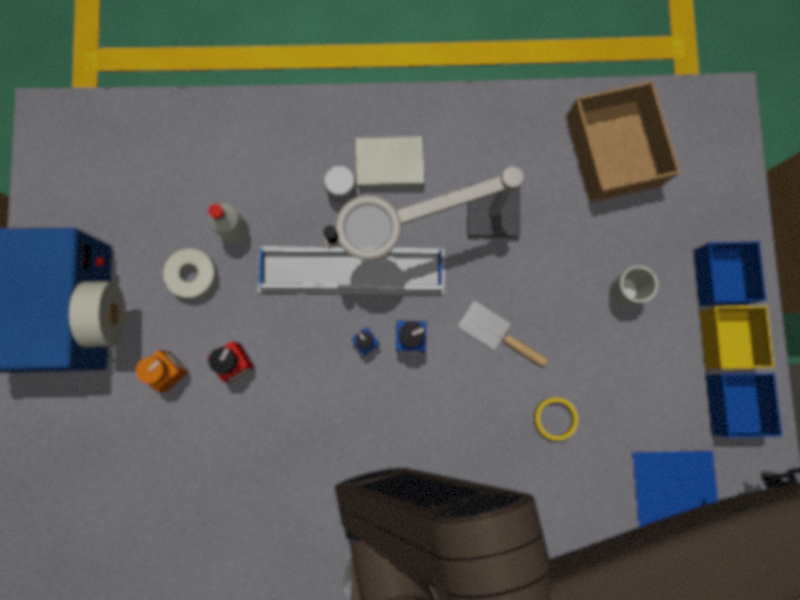

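View pics/side0b.png

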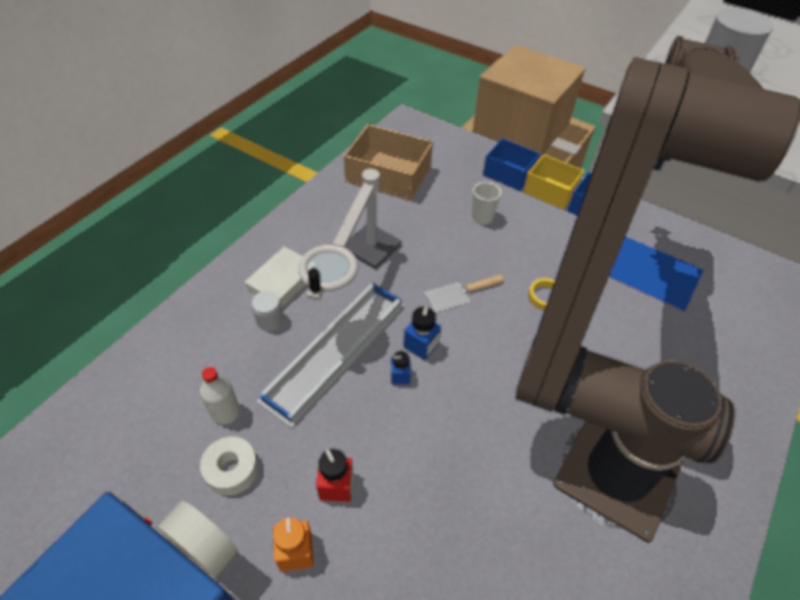

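The top view shows the blue jar (411,336), a small blue decoy (366,342), the red jar (230,360) and the orange decoy (160,370). The lens (369,226) is over the trough (350,270), and the pivot is at (513,177). The side view agrees, and no yellow jar is visible so far.

```bash
cat > m.py <<'E'
from h import *
def tri(a,b):  # two-view triangulation (top px, side px)
    o1,d1=ray('top',[a]);o2,d2=ray('side',[b]);d1=d1[0]/np.linalg.norm(d1);d2=d2[0]/np.linalg.norm(d2)
    s=np.linalg.lstsq(np.c_[d1,-d2],o2-o1,rcond=None)[0];p=o1+s[0]*d1;q=o2+s[1]*d2
    return (p+q)/2,np.linalg.norm(p-q)
def big(m,k=1):
    n,l,s,c=cv2.connectedComponentsWithStats(m.astype('uint8'));i=np.argsort(-s[1:,4])[:k]+1
    return [(l==j,s[j,4],c[j]) for j in i]
def masks(p):
    h,s,v=cv2.split(cv2.cvtColor(p,cv2.COLOR_BGR2HSV))
    return dict(red=((h<6)|(h>174))&(s>150)&(v>60),blue=(h>100)&(h<130)&(s>120)&(v>50),yellow=(h>22)&(h<35)&(s>150),dark=(v<60),white=(s<60)&(v>120))
def box(m):
    c=max(cv2.findContours(m.astype('uint8'),0,2)[0],key=cv2.contourArea);return cv2.minAreaRect(c)
E
cat > find.py <<'E'
from m import *
# cloud-based: per view, segment points
def run(tag):
    for n in('top','side'):
        p,z=snap(n,tag+n); C=cloud(n,z); M=masks(p); ok=z>0
        print(n)
        onb=ok&(C[...,0]>.2)&(C[...,0]<1.1)&(abs(C[...,1])<.6)
        for k in('red','blue','yellow'):
            for m,a,c in big(M[k]&onb&(C[...,2]>.01)&(C[...,2]<.3),5):
                if a<15: continue
                P=C[m]; print(' ',k,a,c.round(0),P.mean(0).round(3),'z',np.percentile(P[:,2],[2,98]).round(3),'x',np.percentile(P[:,0],[2,98]).round(3),'y',np.percentile(P[:,1],[2,98]).round(3))
        for m,a,c in big(M['dark']&onb&(C[...,2]>.06)&(C[...,2]<.13),5):
            if a<20: continue
            P=C[m];T=P[P[:,2]>np.percentile(P[:,2],98)-.012]; print('  cap',a,c.round(0),'top z',np.median(T[:,2]).round(4),'ctr',((T.max(0)+T.min(0))/2).round(3),'ext',(T.max(0)-T.min(0)).round(3))
import sys
if __name__=='__main__': run(sys.argv[1])
E
python3 find.py a_
python3 - <<'E'
from m import *
for n in('top','side'):
    z=np.load(f'pics/a_{n}.npy');C=cloud(n,z)
    q=[(x/1.5625,y/1.5625) for x,y in ({'top':[(513,177),(369,226),(330,232),(262,247),(443,250),(443,292),(262,291),(350,269),(195,272),(222,215)],'side':[(370,175),(328,266),(315,270),(270,400),(290,415),(395,300),(335,350)]}[n])]
    print(n);print(xyz(n,q,z).round(3))
E
```

```text
top
  red 179 [151. 231.] [0.428 0.306 0.07 ] z [0.04  0.103] x [0.395 0.461] y [0.286 0.333]
  red 58 [138. 135.] [0.706 0.329 0.15 ] z [0.146 0.154] x [0.694 0.717] y [0.318 0.34 ]
  red 19 [ 63. 167.] [0.63  0.574 0.075] z [0.068 0.081] x [0.623 0.638] y [0.57 0.58]
  blue 680 [ 43. 189.] [0.55  0.59  0.159] z [0.151 0.165] x [0.426 0.671] y [0.58 0.6 ]
  blue 109 [260. 218.] [ 0.457 -0.025  0.079] z [0.066 0.113] x [0.439 0.495] y [-0.058 -0.006]
  blue 48 [236. 221.] [0.451 0.049 0.053] z [0.042 0.075] x [0.437 0.468] y [0.034 0.067]
  blue 29 [167. 171.] [0.62  0.268 0.031] z [0.025 0.035] x [0.593 0.65 ] y [0.265 0.272]
  blue 15 [270. 207.] [ 0.49  -0.055  0.077] z [0.068 0.114] x [0.484 0.494] y [-0.062 -0.047]
  yellow 186 [356. 268.] [ 0.299 -0.318  0.025] z [0.016 0.03 ] x [0.262 0.338] y [-0.356 -0.279]
  cap 273 [ 58. 165.] top z 0.1234 ctr [0.629 0.579 0.123] ext [0.09  0.007 0.013]
  cap 192 [421.  82.] top z 0.0714 ctr [ 0.879 -0.54   0.074] ext [0.177 0.065 0.014]
  cap 183 [142. 231.] top z 0.1129 ctr [0.428 0.323 0.113] ext [0.044 0.047 0.014]
  cap 158 [262. 215.
[... 859 characters left out ...]
[0.29  0.335] y [-0.351 -0.275]
  cap 217 [213. 298.] top z 0.1111 ctr [0.424 0.329 0.11 ] ext [0.044 0.046 0.013]
  cap 155 [271. 205.] top z 0.109 ctr [ 0.465 -0.029  0.107] ext [0.045 0.045 0.012]
  cap 65 [257. 231.] top z 0.0715 ctr [0.458 0.063 0.069] ext [0.031 0.03  0.012]
top
[[ 0.73  -0.217  0.236]
 [ 0.653  0.039  0.216]
 [ 0.631  0.103  0.268]
 [ 0.66   0.265  0.034]
 [ 0.652 -0.109 -0.002]
 [ 0.562 -0.105  0.002]
 [ 0.573  0.27   0.01 ]
 [ 0.615  0.087  0.007]
 [ 0.618  0.411 -0.002]
 [ 0.699  0.318  0.142]]
side
[[ 0.729 -0.211  0.231]
 [ 0.65   0.042  0.21 ]
 [ 0.629  0.101  0.266]
 [ 0.635  0.269  0.026]
 [ 0.579  0.273  0.029]
 [ 0.575 -0.091  0.021]
 [ 0.612  0.087  0.002]]
```

```bash
cat > t.py <<'E'
from m import *
for n in('top','side'):
    p=cv2.imread(f'pics/a_{n}.png');z=np.load(f'pics/a_{n}.npy');C=cloud(n,z);M=masks(p)
    X,Y,Z=C[...,0],C[...,1],C[...,2]
    g=M['dark']&(z>0)&(Z>.222)&(Z<.29)&(abs(X-.63)<.05)&(abs(Y-.1)<.05);P=C[g];print(n,'grip',len(P),P.mean(0).round(3),P.min(0).round(3),P.max(0).round(3))
    hm=(z>0)&(Z>.205)&(Z<.235)&(np.hypot(X-.652,Y-.04)<.075);P=C[hm]
    c,r=cv2.minEnclosingCircle(P[:,:2].astype('float32'));print('head',np.round(c,4),round(r,4))
    pv=(z>0)&(Z>.18)&(Z<.25)&(np.hypot(X-.73,Y+.214)<.03);P=C[pv];print('pivot',P.mean(0).round(3),P.min(0).round(3),P.max(0).round(3))
    # rails: points with z 20..36 near trough
    for lo,hi in((.555,.6),(.625,.675)):
        r=(z>0)&(Z>.022)&(Z<.036)&(X>lo)&(X<hi)&(Y>-.07)&(Y<.25)&~M['blue'];P=C[r]
        if len(P)>20:
            k=np.polyfit(P[:,1],P[:,0],1);print('rail',len(P),k.round(4),'x@.09',np.polyval(k,.09).round(4),np.percentile(P[:,0]-P[:,1]*k[0],[3,97]).round(3))
    for s in((-.13,-.08),(.25,.3)):
        r=(z>0)&(Z>.02)&(Z<.036)&M['blue']&(Y>s[0])&(Y<s[1])&(X>.57)&(X<.67);P=C[r];print('stop',len(P),P.mean(0).round(4))
    for nm,(cx,cy) in dict(red=(.425,.325),blue=(.466,-.031)).items():
        w=(p.min(2)>95)&(z>0)&(Z>.095)&(np.hypot(X-cx,Y-cy)<.03);P=C[w]
        print(nm,'line',len(P),P.mean(0).round(4) if len(P) else '')
        l=(p.min(2)>95)&(z>0)&(Z>.015)&(Z<.065)&(np.hypot(X-cx,Y-cy)<.055);P=C[l];print('  label',len(P),P.mean(0).round(4) if len(P) else '')
        b=M[nm]&(z>0)&(Z>.01)&(Z<.075)&(np.hypot(X-cx,Y-cy)<.06);P=C[b]
        print('  body',cv2.minAreaRect(P[:,:2].astype('float32')))
E
python3 t.py; python3 -m handwheel '[0,0,0.25,0,0,0,0,0,0.25,0,0,0,0,0,0.25,0,0,0,0,0,0.2,0,0,0]'
```

```text
top grip 64 [0.627 0.103 0.262] [0.619 0.094 0.231] [0.64  0.112 0.271]
head [0.6512 0.0393] 0.0745
pivot [ 0.726 -0.21   0.229] [ 0.711 -0.234  0.192] [ 0.748 -0.185  0.24 ]
rail 278 [0.0356 0.5718] x@.09 0.575 [0.568 0.576]
rail 200 [0.035  0.6478] x@.09 0.651 [0.644 0.653]
stop 16 [ 0.6099 -0.0975  0.0312]
stop 29 [0.6205 0.2682 0.0308]
red line 17 [0.4398 0.3201 0.1127]
  label 0 
  body ((0.42912787199020386, 0.32094019651412964), (0.05716494098305702, 0.05614614486694336), 29.522489547729492)
blue line 18 [ 0.4732 -0.045   0.1135]
  label 0 
  body ((0.46706560254096985, -0.03390321135520935), (0.05538758262991905, 0.05542822554707527), 88.35018157958984)
side grip 80 [0.626 0.112 0.25 ] [0.618 0.1   0.223] [0.639 0.119 0.267]
head [0.6473 0.0371] 0.0734
pivot [ 0.724 -0.208  0.222] [ 0.71  -0.231  0.181] [ 0.746 -0.185  0.237]
rail 242 [0.0366 0.5695] x@.09 0.5728 [0.566 0.574]
rail 234 [0.0356 0.6453] x@.09 0.6485 [0.641 0.65 ]
stop 29 [ 0.6082 -0.0946  0.0254]
stop 48 [0.6215 0.2734 0.0267]
red line 27 [0.4387 0.3216 0.1113]
  label 2 [0.4114 0.2919 0.0205]
  body ((0.4240882396697998, 0.3301466405391693), (0.05575893074274063, 0.053281813859939575), 32.923152923583984)
blue line 19 [ 0.4697 -0.0441  0.1101]
  label 33 [ 0.4355 -0.035   0.0383]
  body ((0.46510049700737, -0.02654995210468769), (0.055374741554260254, 0.05720413848757744), 87.46136474609375)
time: 0.53
eef_pos: [0.227, -0.6359, 0.356]
tcp_rot: [0.985, 0.171, 0.0, 0.001]
contact_force: [0.1, -0.4, 0.1]
opening: 0.999
finger_force: 0.0
```

```bash
R='no'; python3 -m handwheel '[0.127,0.235,0,0,0,0.0466,0.127,0.235,0,0,0,0.0466,0.127,0.235,0,0,0,0.0466,0.127,0.235,0,0,0,0.0466,0.127,0.235,0,0,0,0.0466]' 0.45 20 | sed -n 2p
python3 -m handwheel '[0.127,0.235,0,0,0,0.0466,0.127,0.235,0,0,0,0.0466,0.127,0.235,0,0,0,0.0466,0.127,0.235,0,0,0,0.0466,0.127,0.235,0,0,0,0.0466]'| sed -n 2p
python3 -m handwheel '[0.127,0.235,0,0,0,0.0466,0.127,0.235,0,0,0,0.0466,0.127,0.235,0,0,0,0.0466,0.127,0.235,0,0,0,0.0466,0.127,0.235,0,0,0,0.0466]'| sed -n 2p
python3 -m handwheel '[0.127,0.235,0,0,0,0.0466,0.127,0.235,0,0,0,0.0466,0.127,0.235,0,0,0,0.0466,0.127,0.235,0,0,0,0.0466,0.127,0.235,0,0,0,0.0466]'| sed -n 2p
python3 -m handwheel '[0.127,0.235,0,0,0,0.0466,0,0,0,0,0,0,0,0,0,0,0,0]'
```

```text
eef_pos: [0.3226, -0.4577, 0.3525]
eef_pos: [0.4178, -0.2813, 0.3528]
eef_pos: [0.5131, -0.1049, 0.3528]
eef_pos: [0.6084, 0.0714, 0.3526]
time: 2.45
eef_pos: [0.6271, 0.1065, 0.3515]
tcp_rot: [0.589, 0.808, -0.001, -0.001]
contact_force: [-0.5, -0.3, -0.5]
opening: 0.451
finger_force: 0.0
```

```bash
python3 -m handwheel '[0,0,-0.25,0,0,0,0,0,-0.2,0,0,0,0,0,-0.15,0,0,0,0,0,-0.11,0,0,0,0,0,0,0,0,0]'
python3 - <<'E'
from m import *
for n in('top','side'):
    p,z=snap(n,'g_'+n); u,v=proj(n,[.628,.105,.25])[0]
    c=p[int(v)-55:int(v)+55,int(u)-70:int(u)+70]; cv2.imwrite(f'pics/g_{n}c.png',cv2.resize(c,None,fx=3,fy=3,interpolation=2))
a=cv2.imread('pics/g_topc.png');b=cv2.imread('pics/g_sidec.png');cv2.imwrite('pics/g.png',cv2.resize(np.hstack([a,b]),(800,314)))
E
```

```text
time: 2.87
eef_pos: [0.6243, 0.1032, 0.2411]
tcp_rot: [0.591, 0.807, -0.003, -0.003]
contact_force: [-0.5, 0.7, -1.4]
opening: 0.45
finger_force: 0.0
```

View pics/g.png

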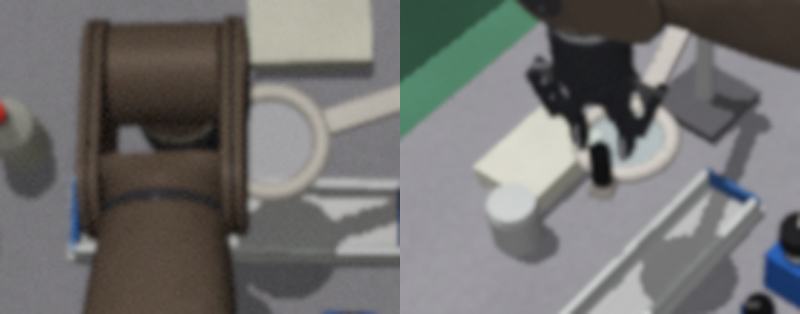

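The grip (600,165 in the side crop) lies between the finger tips (583,130 and 625,140). It may be slightly nearer the camera than they are, so I'll check with depth.

```bash
python3 - <<'E'
from m import *
z=np.load('pics/g_side.npy');C=cloud('side',z);u0,v0=proj('side',[.628,.105,.25])[0].astype(int)
print('tcp px',proj('side',[.6243,.1032,.2411])[0],'origin',u0-70,v0-55)
for cx,cy in((583,130),(583,120),(600,150),(600,165),(600,178),(625,130),(627,150),(565,100),(645,95)):
    s=420/400 # shown 800x314 from 840x330
    u=(cx-400)*s/3+u0-70; v=cy*s/3+v0-55
    print((cx,cy),(round(u),round(v)),C[round(v),round(u)].round(3))
E
```

```text
tcp px [203.26339374 179.60290024] origin 131 122
(583, 130) (195, 168) [0.641 0.114 0.29 ]
(583, 120) (195, 164) [0.644 0.109 0.3  ]
(600, 150) (201, 174) [0.627 0.107 0.267]
(600, 165) (201, 180) [0.622 0.115 0.252]
(600, 178) (201, 184) [0.623 0.116 0.235]
(625, 130) (210, 168) [0.592 0.105 0.313]
(627, 150) (210, 174) [0.596 0.103 0.284]
(565, 100) (189, 157) [0.663 0.108 0.316]
(645, 95) (217, 155) [0.575 0.092 0.362]
```

```bash
python3 -m handwheel '[0,0,0,0,0,0,0,0,0,0,0,0,0,0,0,0,0,0,0,0,0,0,0,0,0,0,0,0,0,0]' 0.15 20;  python3 - <<'E'
from m import *
p,z=snap('side','g2_side');cv2.imwrite('pics/g2.png',cv2.resize(p[110:250,110:290],None,fx=4,fy=4,interpolation=2))
E
```

```text
time: 3.38
eef_pos: [0.6272, 0.1046, 0.2472]
tcp_rot: [0.59, 0.808, 0.0, 0.001]
contact_force: [0.3, 0.2, 0.5]
opening: 0.148
finger_force: 0.0
```

View pics/g2.png

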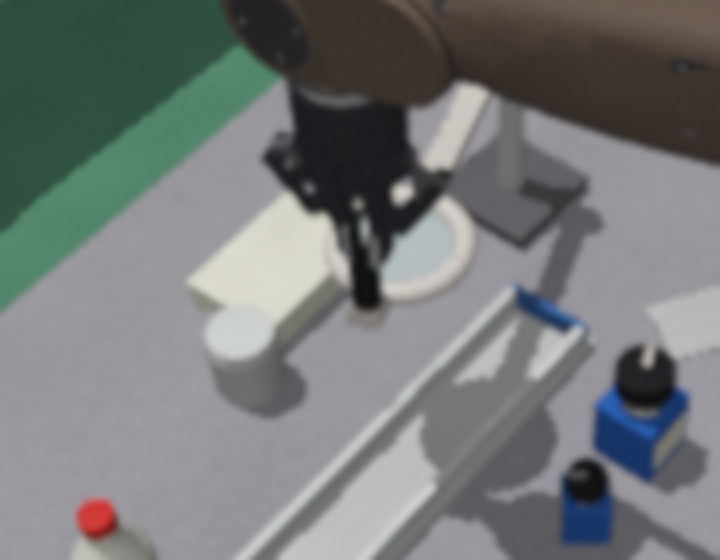

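Opening 0.148 with no contact: the fingers end at about (365,262) in the crop, just above the black grip that reaches down to (368,305). I'll measure where the finger tips really are.

```bash
python3 - <<'E'
from m import *
p=cv2.imread('pics/g2_side.png');z=np.load('pics/g2_side.npy');C=cloud('side',z)
for v in range(158,192,2): print(v,[(u,p[v,u].max(),*C[v,u].round(3)) for u in (198,201,204)])
s=ctrl.get_state();print(s['qpos'].round(3),s['eef_pos'],s['tcp_rot'])
E
```

```text
158 [(198, np.uint8(41), np.float64(0.623), np.float64(0.115), np.float64(0.341)), (201, np.uint8(34), np.float64(0.61), np.float64(0.116), np.float64(0.35)), (204, np.uint8(28), np.float64(0.603), np.float64(0.113), np.float64(0.352))]
160 [(198, np.uint8(91), np.float64(0.638), np.float64(0.1), np.float64(0.312)), (201, np.uint8(51), np.float64(0.609), np.float64(0.119), np.float64(0.346)), (204, np.uint8(30), np.float64(0.601), np.float64(0.116), np.float64(0.348))]
162 [(198, np.uint8(69), np.float64(0.635), np.float64(0.105), np.float64(0.31)), (201, np.uint8(47), np.float64(0.612), np.float64(0.116), np.float64(0.334)), (204, np.uint8(30), np.float64(0.602), np.float64(0.115), np.float64(0.339))]
164 [(198, np.uint8(32), np.float64(0.633), np.float64(0.107), np.float64(0.305)), (201, np.uint8(91), np.float64(0.689), np.float64(0.038), np.float64(0.21)), (204, np.uint8(31), np.float64(0.603), np.float64(0.116), np.float64(0.332))]
166 [(198, np.uint8(34), np.float64(0.631), np.float64(0.111), np.float64(0.302)), (201, np.uint8(145), np.float64(0.684), np.float64(0.044), np.float
[... 2395 characters left out ...]
204, np.uint8(62), np.float64(0.619), np.float64(0.109), np.float64(0.222))]
188 [(198, np.uint8(130), np.float64(0.634), np.float64(0.12), np.float64(0.212)), (201, np.uint8(111), np.float64(0.627), np.float64(0.115), np.float64(0.213)), (204, np.uint8(118), np.float64(0.618), np.float64(0.111), np.float64(0.215))]
190 [(198, np.uint8(131), np.float64(0.632), np.float64(0.122), np.float64(0.207)), (201, np.uint8(128), np.float64(0.625), np.float64(0.117), np.float64(0.207)), (204, np.uint8(125), np.float64(0.614), np.float64(0.117), np.float64(0.214))]
[ 0.006  0.175  1.641 -0.     1.324 -0.303] [0.62712495 0.10459424 0.24690809] [5.89777869e-01 8.07565406e-01 2.50464295e-04 3.42313639e-04]
```

```bash
python3 -m handwheel '[0,0,0,0,0,0,0,0,0,0,0,0,0,0,0,0,0,0,0,0,0,0,0,0]' 0 20;python3 - <<'E'
from m import *
for n in('side','top'):
    p,z=snap(n,'g3_'+n)
p=cv2.imread('pics/g3_side.png');cv2.imwrite('pics/g3.png',cv2.resize(p[140:210,160:250],None,fx=7,fy=7,interpolation=2))
E
```

```text
time: 3.77
eef_pos: [0.6269, 0.1046, 0.2462]
tcp_rot: [0.59, 0.808, -0.0, -0.0]
contact_force: [-0.0, 0.0, -0.3]
opening: 0.001
finger_force: 0.0
```

View pics/g3.png

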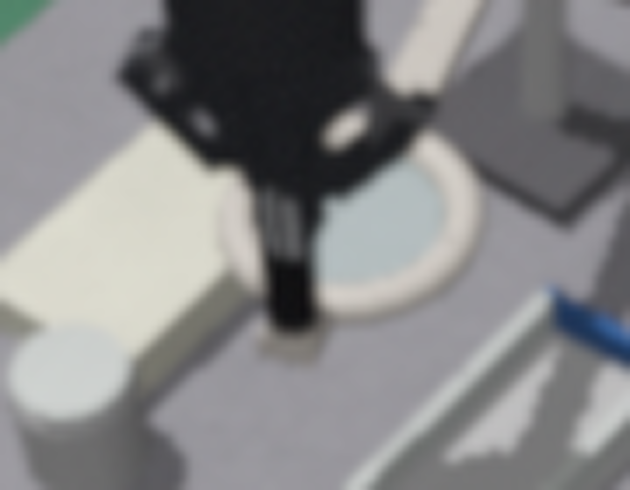

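```bash
python3 - <<'E'
from m import *
z=np.load('pics/g3_side.npy');C=cloud('side',z);p=cv2.imread('pics/g3_side.png')
for v in range(160,190,2): print(v,[(u,int(p[v,u].max()),C[v,u].round(3).tolist()) for u in (199,202)])
print(proj('side',[[.627,.1046,.227],[.627,.1046,.247],[.627,.1046,.267],[.627,.1046,.3]]).round(1))
print(proj('side',[[.627,.1046-.04,.227]]).round(1))
E
```

```text
160 [(199, 33, [0.616, 0.119, 0.342]), (202, 32, [0.608, 0.116, 0.344])]
162 [(199, 32, [0.617, 0.119, 0.333]), (202, 31, [0.607, 0.118, 0.338])]
164 [(199, 32, [0.627, 0.11, 0.312]), (202, 29, [0.612, 0.114, 0.324])]
166 [(199, 40, [0.624, 0.114, 0.309]), (202, 32, [0.612, 0.114, 0.316])]
168 [(199, 67, [0.622, 0.117, 0.305]), (202, 47, [0.612, 0.116, 0.31])]
170 [(199, 78, [0.623, 0.116, 0.295]), (202, 70, [0.616, 0.113, 0.297])]
172 [(199, 78, [0.623, 0.118, 0.288]), (202, 81, [0.616, 0.113, 0.288])]
174 [(199, 85, [0.623, 0.119, 0.281]), (202, 86, [0.616, 0.114, 0.281])]
176 [(199, 59, [0.628, 0.115, 0.266]), (202, 74, [0.616, 0.115, 0.273])]
178 [(199, 22, [0.626, 0.118, 0.261]), (202, 22, [0.621, 0.111, 0.258])]
180 [(199, 21, [0.629, 0.116, 0.249]), (202, 19, [0.62, 0.113, 0.252])]
182 [(199, 21, [0.629, 0.117, 0.241]), (202, 18, [0.62, 0.114, 0.243])]
184 [(199, 27, [0.629, 0.118, 0.233]), (202, 18, [0.621, 0.114, 0.233])]
186 [(199, 64, [0.632, 0.116, 0.22]), (202, 32, [0.623, 0.113, 0.223])]
188 [(199, 121, [0.632, 0.118, 0.212]), (202, 110, [0.623, 0.114, 0.214])]
[[202.6 182.6]
 [202.1 178.2]
 [201.5 173.6]
 [200.5 165.7]]
[[211.  174.3]]
```

The shut fingers end at about (285,255) in the crop, on the same line as the top of the grip. The tips are therefore near z≈0.268, about 40 mm higher than the stated TCP suggests. I'll open and descend in small steps, watching the force.

```bash
python3 -m handwheel '[0,0,0.03,0,0,0,0,0,0,0,0,0,0,0,0,0,0,0,0,0,0,0,0,0,0,0,0,0,0,0]' 0.5 20
python3 -m handwheel '[0,0,-0.07,0,0,0,0,0,0,0,0,0,0,0,0,0,0,0]'
python3 -m handwheel '[0,0,-0.07,0,0,0,0,0,0,0,0,0,0,0,0,0,0,0]'|grep -E 'eef|cont'
python3 -m handwheel '[0,0,0,0,0,0,0,0,0,0,0,0,0,0,0,0,0,0,0,0,0,0,0,0,0,0,0,0,0,0]' 0.1 20
```

```text
time: 4.28
eef_pos: [0.627, 0.1046, 0.2508]
tcp_rot: [0.59, 0.808, 0.0, 0.0]
contact_force: [0.3, -0.4, -0.2]
opening: 0.499
finger_force: 0.0
time: 4.53
eef_pos: [0.6261, 0.1045, 0.2386]
tcp_rot: [0.59, 0.808, -0.001, -0.001]
contact_force: [-0.9, 0.9, 0.2]
opening: 0.497
finger_force: 0.0
eef_pos: [0.6263, 0.1045, 0.2285]
contact_force: [-0.1, 0.3, 0.1]
time: 5.2
eef_pos: [0.6274, 0.1048, 0.2302]
tcp_rot: [0.59, 0.808, 0.001, 0.0]
contact_force: [1.8, 0.5, 0.2]
opening: 0.272
finger_force: 20.2
```

```bash
python3 - <<'E'
import numpy as np
t=np.radians(107.8+5*np.arange(17));P=.336/.15*np.c_[np.cos(t),np.sin(t)];P=np.round(P,2)
print(np.diff(P,axis=0).round(2).tolist())
E
```

```text
[[-0.19, -0.07], [-0.17, -0.08], [-0.17, -0.1], [-0.16, -0.11], [-0.15, -0.13], [-0.14, -0.14], [-0.12, -0.15], [-0.12, -0.16], [-0.09, -0.17], [-0.08, -0.17], [-0.07, -0.19], [-0.05, -0.19], [-0.03, -0.19], [-0.02, -0.19], [0.0, -0.2], [0.02, -0.19]]
```

```bash
F='eef|cont|finger|tcp'; python3 -m handwheel '[-0.19,-0.07,0,0,0,0.0556,-0.17,-0.08,0,0,0,0.0556,-0.17,-0.1,0,0,0,0.0556,-0.16,-0.11,0,0,0,0.0556]' 0.32 20 | grep -E $F
python3 -m handwheel '[-0.15,-0.13,0,0,0,0.0556,-0.14,-0.14,0,0,0,0.0556,-0.12,-0.15,0,0,0,0.0556,-0.12,-0.16,0,0,0,0.0556,0,0,0,0,0,0]'| grep -E $F
```

```text
eef_pos: [0.5226, 0.0502, 0.2298]
tcp_rot: [0.438, 0.899, 0.0, 0.0]
contact_force: [2.3, -0.2, 0.9]
finger_force: 0.9
eef_pos: [0.4413, -0.0394, 0.2299]
tcp_rot: [0.278, 0.961, -0.002, -0.001]
contact_force: [-1.8, -0.5, 0.1]
finger_force: 0.8
```

```bash
F='eef|cont|finger|tcp'; python3 -m handwheel '[-0.09,-0.17,0,0,0,0.0556,-0.08,-0.17,0,0,0,0.0556,-0.07,-0.19,0,0,0,0.0556,0,0,0,0,0,0]'| grep -E $F
python3 -m handwheel '[-0.05,-0.19,0,0,0,0.0556,-0.03,-0.19,0,0,0,0.0556,-0.02,-0.19,0,0,0,0.0556,0,0,0,0,0,0]'| grep -E $F
python3 -m handwheel '[0,-0.2,0,0,0,0.0556,0.02,-0.19,0,0,0,0.0556,0.04,-0.19,0,0,0,0.0556,0,0,0,0,0,0]'| grep -E $F
python3 -c "
from plant import ctrl;print(ctrl.get_state()['qpos'].round(3))"
```

```text
eef_pos: [0.4066, -0.1196, 0.2303]
tcp_rot: [0.151, 0.989, -0.002, -0.0]
contact_force: [-1.3, -1.1, 0.3]
finger_force: 1.0
eef_pos: [0.3926, -0.2052, 0.2303]
tcp_rot: [0.021, 1.0, -0.002, -0.0]
contact_force: [0.3, -1.8, 0.9]
finger_force: 1.0
eef_pos: [0.4024, -0.2924, 0.23]
tcp_rot: [-0.11, 0.994, -0.002, -0.0]
contact_force: [-0.8, -2.8, 1.5]
finger_force: 1.0
[-0.831 -0.13   1.983 -0.003  1.286 -2.622]
```

```bash
python3 -m handwheel '[0,0,0,0,0,0,0,0,0,0,0,0,0,0,0.25,0,0,0,0,0,0.25,0,0,0,0,0,0.25,0,0,0]' 1 20 | grep -E 'eef|cont'
python3 -m handwheel '[0,0,0.2,0,0,0]' | grep -E 'eef|cont'
python3 find.py b_ | grep -E 'top|side|red|blue|cap|yell'; python3 - <<'E'
import cv2
cv2.imwrite('pics/b_b.png',cv2.resize(cv2.imread('pics/b_top.png'),(768,576),interpolation=2))
E
```

```text
eef_pos: [0.4016, -0.2866, 0.3428]
contact_force: [0.7, -0.9, 0.5]
eef_pos: [0.4022, -0.2871, 0.3756]
contact_force: [1.0, -0.7, 0.7]
top
  red 181 [151. 231.] [0.428 0.306 0.071] z [0.04  0.105] x [0.395 0.461] y [0.286 0.334]
  red 57 [138. 135.] [0.706 0.329 0.15 ] z [0.144 0.155] x [0.695 0.718] y [0.319 0.341]
  red 18 [ 64. 167.] [0.631 0.574 0.074] z [0.066 0.078] x [0.624 0.637] y [0.571 0.579]
  blue 681 [ 43. 190.] [0.55  0.59  0.159] z [0.15  0.165] x [0.424 0.671] y [0.579 0.6  ]
  blue 107 [260. 218.] [ 0.457 -0.024  0.078] z [0.067 0.115] x [0.439 0.495] y [-0.058 -0.006]
  blue 63 [234. 221.] [0.453 0.056 0.054] z [0.04  0.076] x [0.438 0.469] y [0.034 0.081]
  blue 29 [167. 171.] [0.621 0.268 0.031] z [0.026 0.034] x [0.593 0.65 ] y [0.265 0.272]
  yellow 34 [346. 260.] [ 0.324 -0.291  0.025] z [0.019 0.029] x [0.308 0.339] y [-0.309 -0.279]
  cap 266 [ 58. 166.] top z 0.1238 ctr [0.629 0.578 0.124] ext [0.089 0.007 0.013]
  cap 173 [142. 232.] top z 0.1131 ctr [0.428 0.322 0.114] ext [0.044 0.049 0.014]
  cap 157 [ 55. 229.] top z 0.1226 ctr [0.442 0.582 0.122] ext [
[... 484 characters left out ...]
17.] [ 0.462 -0.01   0.053] z [0.013 0.09 ] x [0.437 0.493] y [-0.05  0.  ]
  blue 124 [256. 239.] [0.452 0.075 0.038] z [0.013 0.061] x [0.435 0.475] y [0.06  0.087]
  blue 47 [175. 259.] [0.622 0.273 0.027] z [0.021 0.031] x [0.589 0.652] y [0.269 0.277]
  blue 41 [246. 187.] [ 0.608 -0.093  0.024] z [0.014 0.031] x [0.583 0.634] y [-0.097 -0.089]
  yellow 131 [350. 188.] [ 0.298 -0.313  0.018] z [0.011 0.025] x [0.262 0.333] y [-0.353 -0.275]
  cap 216 [213. 298.] top z 0.1111 ctr [0.425 0.329 0.109] ext [0.044 0.046 0.011]
  cap 149 [271. 205.] top z 0.1088 ctr [ 0.464 -0.029  0.108] ext [0.047 0.046 0.013]
  cap 59 [257. 231.] top z 0.0715 ctr [0.458 0.063 0.072] ext [0.028 0.034 0.014]
```

View pics/b_b.png

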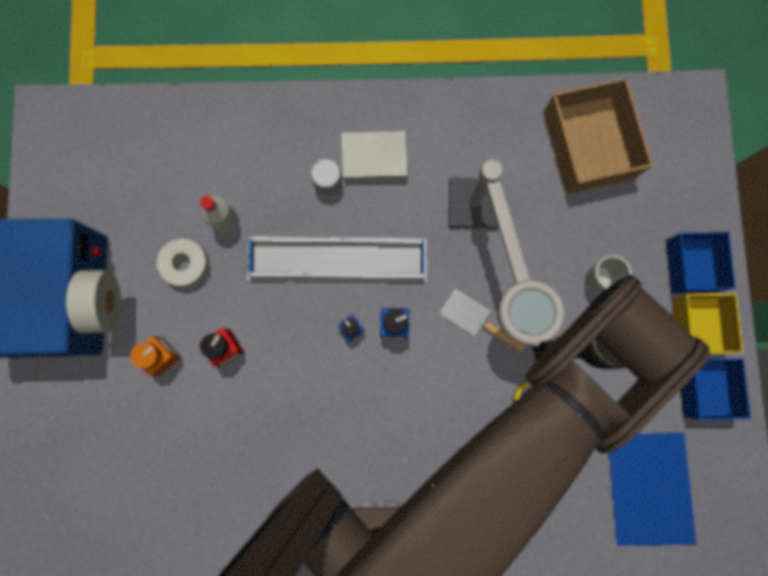

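The top view shows the magnifier head at (532,312), well off the trough. The trough (337,258) is clear and both jars are still in place at (397,322) and (220,346). There is no yellow jar. Next I go to the cyan jar.

```bash
python3 -m handwheel '[0.06,0.244,0,0,0,0.0435,0.06,0.244,0,0,0,0.0435,0.06,0.244,0,0,0,0.0435,0.06,0.244,0,0,0,0.0435]' | grep -E 'eef|cont'
python3 -m handwheel '[0.06,0.244,0,0,0,0.0435,0.06,0.244,0,0,0,0.0435,0.06,0.244,0,0,0,0.0435,0,0,0,0,0,0,0,0,0,0,0,0]' | grep -E 'eef|cont|rot'
python3 -m handwheel '[0,0,-0.27,0,0,0,0,0,-0.27,0,0,0,0,0,-0.27,0,0,0,0,0,-0.27,0,0,0,0,0,-0.27,0,0,0]' | grep -E 'eef|cont|rot'
python3 -m handwheel '[0,0,-0.1,0,0,0,0,0,0,0,0,0,0,0,0,0,0,0]' | grep -E 'eef|cont|rot'
```

```text
eef_pos: [0.4374, -0.1394, 0.3713]
contact_force: [0.0, 0.1, 0.5]
eef_pos: [0.4644, -0.0295, 0.3714]
tcp_rot: [-0.346, 0.938, 0.0, -0.001]
contact_force: [-0.0, -0.4, -0.4]
eef_pos: [0.4639, -0.033, 0.1677]
tcp_rot: [-0.342, 0.94, -0.0, -0.0]
contact_force: [0.2, -0.2, -0.2]
eef_pos: [0.464, -0.0328, 0.154]
tcp_rot: [-0.343, 0.939, 0.001, -0.001]
contact_force: [0.9, -0.4, 0.5]
```

```bash
python3 - <<'E'
from m import *
for n in('side','top'):
    p,z=snap(n,'c_'+n);C=cloud(n,z)
    m=(z>0)&(C[...,2]>.118)&(np.hypot(C[...,0]-.464,C[...,1]+.032)<.075)
    P=C[m];
    if len(P): h,e=np.histogram(P[:,2],np.arange(.11,.26,.01));print(n,list(zip(e.round(2).tolist(),h.tolist())))
    if n=='side':
        for lo in(.11,.125,.14,.155,.17,.185,.2):
            Q=P[(P[:,2]>=lo)&(P[:,2]<lo+.015)];
            if len(Q): print(lo,len(Q),Q.min(0).round(3),Q.max(0).round(3))
        u,v=proj(n,[.464,-.033,.12])[0].astype(int);cv2.imwrite('pics/c.png',cv2.resize(p[v-50:v+35,u-50:u+50],None,fx=6,fy=6,interpolation=2))
E
```

```text
side [(0.11, 0), (0.12, 0), (0.13, 0), (0.14, 0), (0.15, 0), (0.16, 0), (0.17, 0), (0.18, 0), (0.19, 18), (0.2, 18), (0.21, 6), (0.22, 2), (0.23, 21), (0.24, 28), (0.25, 35)]
0.185 18 [ 0.422 -0.062  0.19 ] [0.498 0.015 0.199]
0.2 22 [ 0.421 -0.057  0.2  ] [0.498 0.015 0.214]
top [(0.11, 0), (0.12, 0), (0.13, 0), (0.14, 0), (0.15, 0), (0.16, 0), (0.17, 0), (0.18, 0), (0.19, 0), (0.2, 1), (0.21, 0), (0.22, 0), (0.23, 4), (0.24, 9), (0.25, 20)]
```

View pics/c.png

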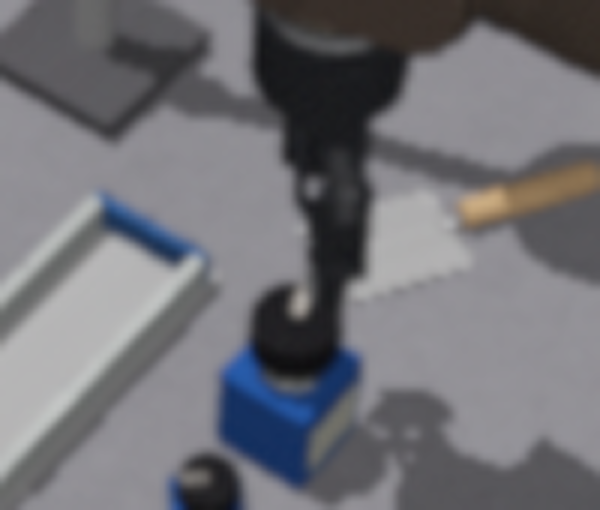

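The fingers (340,280 in the crop) straddle the cap (295,330). With the jaws open, the tips are about 30 mm above the reported TCP, so I go down to a reported z of about 0.06.

```bash
python3 -m handwheel '[0,0,-0.25,0,0,0,0,0,-0.2,0,0,0,0,0,-0.1,0,0,0,0,0,-0.08,0,0,0,0,0,0,0,0,0]' | grep -E 'eef|cont|rot'
python3 -m handwheel '[0,0,0,0,0,0,0,0,0,0,0,0,0,0,0,0,0,0,0,0,0,0,0,0,0,0,0,0,0,0]' 0.3 30| grep -vE 'time'
```

```text
eef_pos: [0.4647, -0.0324, 0.0598]
tcp_rot: [-0.343, 0.939, 0.0, -0.001]
contact_force: [-0.0, -0.6, 0.0]
eef_pos: [0.4671, -0.0331, 0.0625]
tcp_rot: [-0.344, 0.939, -0.002, 0.002]
contact_force: [0.6, -1.4, 4.1]
opening: 0.573
finger_force: 33.2
```

```bash
python3 -m handwheel '[0,0,0.15,0,0,0,0,0,0.2,0,0,0,0,0,0.2,0,0,0,0,0,0.15,0,0,0,0,0,0,0,0,0]' 0.3 45| grep -E 'eef|cont|op'
python3 -m handwheel '[0.192,0.083,0,0,0,0,0.192,0.083,0,0,0,0,0.192,0.083,0,0,0,0,0.192,0.083,0,0,0,0,0.192,0.083,0,0,0,0]' | grep -E 'eef|cont|rot'
python3 -m handwheel '[0,0,0,0,0,0,0,0,0,0,0,0]' | grep -E 'eef|cont|rot'
cat > held.py <<'E'
from m import *
import sys
def held(k,cx,cy,tag,zlo,zhi):
    for n in('top','side'):
        p,z=snap(n,tag+n);C=cloud(n,z);M=masks(p)
        b=M[k]&(z>0)&(C[...,2]>zlo)&(C[...,2]<zhi)&(np.hypot(C[...,0]-cx,C[...,1]-cy)<.06);P=C[b]
        if len(P)<10: print(n,len(P));continue
        print(n,len(P),'z',np.percentile(P[:,2],[1,99]).round(3),cv2.minAreaRect(P[:,:2].astype('float32')))
        if n=='side':
            u,v=proj(n,[cx,cy,zlo])[0].astype(int);cv2.imwrite(f'pics/{tag}c.png',cv2.resize(p[max(v-60,0):v+40,u-65:u+65],None,fx=5,fy=5,interpolation=2))
held(sys.argv[1],*map(float,sys.argv[2:4]),sys.argv[4],float(sys.argv[5]),float(sys.argv[6]))
E
python3 held.py blue .61 .03 d_ .045 .19
```

```text
eef_pos: [0.4676, -0.0328, 0.1701]
contact_force: [1.7, -1.3, -3.1]
opening: 0.574
eef_pos: [0.6083, 0.031, 0.1617]
tcp_rot: [-0.344, 0.939, 0.001, -0.002]
contact_force: [1.1, -0.7, -3.8]
eef_pos: [0.6079, 0.0308, 0.1615]
tcp_rot: [-0.344, 0.939, 0.001, -0.003]
contact_force: [-0.9, 0.0, -3.8]
top 0
side 289 z [0.11  0.185] ((0.6044417023658752, 0.03607352450489998), (0.057660602033138275, 0.05795953795313835), 88.6665267944336)
```

View pics/d_c.png

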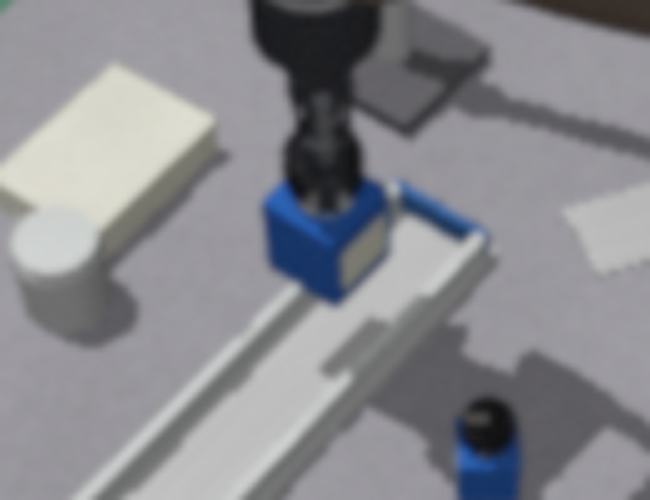

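The jar hangs level above the trough, with its body at (328,240) in the crop. It sits about 4 mm toward −x of the trough's mid-line, so I'll shift it and lower.

```bash
python3 -m handwheel '[0.029,0,-0.15,0,0,0,0,0,-0.15,0,0,0,0,0,-0.1,0,0,0,0,0,0,0,0,0]' | grep -E 'eef|cont|rot'
python3 -m handwheel '[0,0,-0.08,0,0,0,0,0,-0.06,0,0,0,0,0,0,0,0,0]' | grep -E 'eef|cont|rot'
python3 held.py blue .611 .031 e_ .025 .1
```

```text
eef_pos: [0.6085, 0.0299, 0.1001]
tcp_rot: [-0.343, 0.939, 0.002, -0.005]
contact_force: [-2.2, -0.2, -5.1]
eef_pos: [0.6119, 0.0299, 0.0827]
tcp_rot: [-0.343, 0.939, 0.001, -0.001]
contact_force: [-0.8, -0.6, -4.9]
top 0
side 238 z [0.03  0.091] ((0.6095067858695984, 0.03472406789660454), (0.057935383170843124, 0.05792095139622688), 87.287841796875)
```

```bash
python3 -m handwheel '[0,0,-0.04,0,0,0,0,0,-0.03,0,0,0,0,0,0,0,0,0]' | grep -E 'eef|cont'
python3 -m handwheel '[0,0,-0.03,0,0,0,0,0,0,0,0,0,0,0,0,0,0,0]' | grep -E 'eef|cont|rot'
python3 held.py blue .611 .031 e_ .025 .1
```

```text
eef_pos: [0.6128, 0.0301, 0.0729]
contact_force: [0.1, 0.8, -3.9]
eef_pos: [0.6134, 0.03, 0.0693]
tcp_rot: [-0.344, 0.939, 0.0, 0.0]
contact_force: [0.0, -0.7, -4.6]
top 0
side 222 z [0.026 0.098] ((0.6105507612228394, 0.03681672737002373), (0.05402980372309685, 0.05771545320749283), 87.57521057128906)
```

```bash
for i in 1; do python3 -m handwheel '[-0.01,0,-0.02,0,0,0,0,0,0,0,0,0,0,0,0,0,0,0]' | grep -E 'eef|cont'; python3 -m handwheel '[0,0,-0.02,0,0,0,0,0,0,0,0,0,0,0,0,0,0,0]' | grep -E 'eef|cont'; python3 -m handwheel '[0,0,-0.02,0,0,0,0,0,0,0,0,0,0,0,0,0,0,0]' | grep -E 'eef|cont'; done
```

```text
eef_pos: [0.6136, 0.0296, 0.0685]
contact_force: [0.8, -0.5, 4.2]
eef_pos: [0.6139, 0.0295, 0.0681]
contact_force: [-5.0, -1.7, 15.0]
eef_pos: [0.6142, 0.0296, 0.0679]
contact_force: [-9.7, -0.9, 25.6]
```

```bash
cat > st.py <<'E'
from plant import ctrl
import numpy as np
s=ctrl.get_state();x,y=s['tcp_rot'][:2];print(round(s['time'],1),s['eef_pos'].round(4),'F',s['contact_force'].round(1),'Tz',s['wrist_torque'].round(2),'ang',round(float(np.degrees(2*np.arctan2(y,x))-90),1),'q6',round(float(s['qpos'][5]),2),'op',round(s['opening'],3))
E
python3 -m handwheel '[0,0,0.035,0,0,0,0,0,0,0,0,0]' >/dev/null; python3 st.py
python3 -m handwheel '[0,0,-0.0016,0,0,-0.0775,0,0,-0.0016,0,0,-0.0775,0,0,-0.0016,0,0,-0.0775,0,0,-0.0016,0,0,-0.0775,0,0,-0.0016,0,0,-0.0775]' >/dev/null; python3 st.py
python3 -m handwheel '[0,0,-0.0016,0,0,-0.0775,0,0,-0.0016,0,0,-0.0775,0,0,-0.0016,0,0,-0.0775,0,0,-0.0016,0,0,-0.0775,0,0,-0.0016,0,0,-0.0775]' >/dev/null; python3 st.py
```

```text
13.2 [0.6138 0.0295 0.0683] F [-1.2 -1.6  9.3] Tz [-0.23  0.26 -0.01] ang 130.2 q6 -2.39 op 0.569
13.6 [0.6136 0.0298 0.067 ] F [-2.4 -0.7 11.6] Tz [0.09 0.38 0.07] ang 95.0 q6 -1.77 op 0.571
14.0 [0.6138 0.0302 0.0658] F [-1.3  0.8  9.8] Tz [0.25 0.19 0.13] ang 60.1 q6 -1.17 op 0.569
```

```bash
python3 -m handwheel '[0,0,-0.0016,0,0,-0.0775,0,0,-0.0016,0,0,-0.0775,0,0,-0.0016,0,0,-0.0775,0,0,-0.0016,0,0,-0.0775,0,0,-0.0016,0,0,-0.0775]' >/dev/null; python3 st.py
python3 -m handwheel '[0,0,-0.0016,0,0,-0.0775,0,0,-0.0016,0,0,-0.0775]' >/dev/null; python3 st.py
python3 -m handwheel '[0,0,0,0,0,-0.05]' >/dev/null; python3 st.py
python3 -m handwheel '[0,0,0,0,0,-0.05]' >/dev/null; python3 st.py
```

```text
14.4 [0.6142 0.0305 0.0646] F [-1.   2.5  9.4] Tz [0.29 0.06 0.05] ang 25.2 q6 -0.56 op 0.568
14.6 [0.6142 0.0304 0.0642] F [-3.3  5.2 11. ] Tz [0.79 0.53 0.8 ] ang 11.4 q6 -0.31 op 0.57
14.7 [0.6129 0.0317 0.0642] F [-5.7  7.6 15.2] Tz [1.31 0.85 1.14] ang 7.0 q6 -0.24 op 0.572
14.8 [0.6121 0.0326 0.0642] F [-5.6  9.2 15.2] Tz [0.97 0.91 1.72] ang 2.8 q6 -0.16 op 0.569
```

```bash
python3 -m handwheel '[0,0,0,0,0,0,0,0,0,0,0,0,0,0,0,0,0,0,0,0,0,0,0,0]' 1 >/dev/null; python3 st.py
python3 -m handwheel '[0,0,0.2,0,0,0,0,0,0.25,0,0,0,0,0,0.25,0,0,0,0,0,0.25,0,0,0,0,0,0.25,0,0,0]' >/dev/null; python3 st.py
python3 -m handwheel '[-0.2,0.1,0,0,0,-0.07,-0.2,0.1,0,0,0,-0.07,-0.2,0.1,0,0,0,-0.07]' >/dev/null; python3 st.py
python3 held.py blue .611 .031 f_ .025 .1; python3 find.py r_ | grep -E ' red|cap'
python3 - <<'E'
from m import *
a=cv2.imread('pics/f_top.png');u,v=proj('top',[.611,.031,.1])[0].astype(int);u2,v2=proj('top',[.425,.325,.1])[0].astype(int)
r=lambda p,u,v:cv2.resize(p[v-30:v+30,u-40:u+40],(400,300),interpolation=2)
b=cv2.imread('pics/f_side.png');u3,v3=proj('side',[.611,.031,.1])[0].astype(int);u4,v4=proj('side',[.425,.325,.1])[0].astype(int)
cv2.imwrite('pics/f.png',np.vstack([np.hstack([r(a,u,v),r(a,u2,v2)]),np.hstack([r(b,u3,v3),r(b,u4,v4)])]))
E
```

```text
15.1 [0.6112 0.0299 0.0604] F [ 0.1  0.1 -0.4] Tz [-0.01 -0.07 -0.02] ang 2.6 q6 -0.16 op 1.001
15.5 [0.6114 0.0297 0.2424] F [1.5 0.2 0.1] Tz [-0.03 -0.03 -0.01] ang 2.6 q6 -0.16 op 1.002
15.8 [0.5212 0.0749 0.2418] F [ 0.1  0.3 -0.6] Tz [ 0.    0.04 -0.07] ang -16.7 q6 0.24 op 0.997
top 59 z [0.067 0.096] ((0.6055855751037598, 0.010126365348696709), (0.015289319679141045, 0.05610046163201332), 75.66514587402344)
side 222 z [0.027 0.095] ((0.6087681651115417, 0.03792775794863701), (0.05519697815179825, 0.05942701920866966), 79.8726806640625)
  red 185 [151. 231.] [0.428 0.306 0.07 ] z [0.038 0.105] x [0.395 0.461] y [0.286 0.335]
  red 60 [138. 135.] [0.705 0.329 0.149] z [0.144 0.156] x [0.694 0.717] y [0.317 0.34 ]
  red 19 [ 64. 167.] [0.631 0.574 0.075] z [0.071 0.079] x [0.624 0.638] y [0.57 0.58]
  cap 265 [ 58. 166.] top z 0.1229 ctr [0.629 0.579 0.123] ext [0.087 0.007 0.013]
  cap 174 [142. 232.] top z 0.1129 ctr [0.428 0.322 0.113] ext [0.044 0.048 0.013]
  cap 158 [ 55. 229.] top z 0.1225 ctr [0.442 0.583 0.123] ext [0.04  0.008 0.014]
  cap 137 [423.  86.] top z 0.07 ctr [ 0.87  -0.555  0.073] ext [0.154 0.034 0.016]
  cap 56 [245. 168.] top z 0.1147 ctr [0.607 0.018 0.114] ext [0.039 0.013 0.009]
  red 316 [214. 311.] [0.413 0.343 0.057] z [0.013 0.094] x [0.389 0.442] y [0.3   0.364]
  red 60 [134. 239.] [0.703 0.334 0.147] z [0.142 0.15 ] x [0.691 0.716] y [0.323 0.344]
  cap 218 [213. 298.] top z 0.1114 ctr [0.424 0.329 0.11 ] ext [0.045 0.045 0.013]
  cap 142 [223. 197.] top z 0.1113 ctr [0.607 0.038 0.11 ] ext [0.046 0.047 0.013]
  cap 73 [257. 230.] top z 0.0714 ctr [0.459 0.063 0.07 ] ext [0.032 0.032 0.012]
```

View pics/f.png

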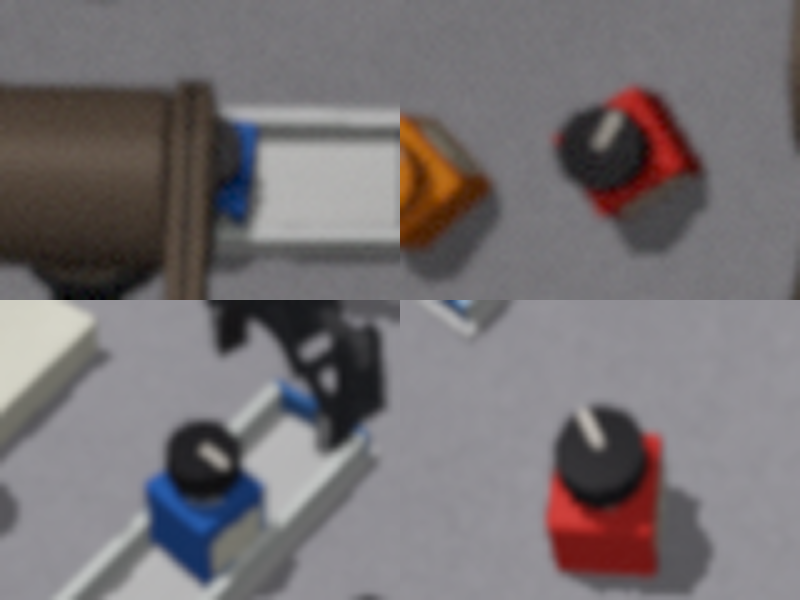

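The cyan cap's white line (220,460) now points to the label side, so it is tight, and the jar stands on the floor between the rails. The red jar (label to the lower right, white line pointing up) is still where it was. I go to the red jar.

```bash
python3 -m handwheel '[-0.0574,0.152,0,0,0,0.0724,-0.0574,0.152,0,0,0,0.0724,-0.0574,0.152,0,0,0,0.0724,-0.0574,0.152,0,0,0,0.0724,-0.0574,0.152,0,0,0,0.0724]' >/dev/null; python3 st.py
python3 -m handwheel '[-0.0574,0.152,0,0,0,0.0724,-0.0574,0.152,0,0,0,0.0724,-0.0574,0.152,0,0,0,0.0724,-0.0574,0.152,0,0,0,0.0724,-0.0574,0.152,0,0,0,0.0724]' >/dev/null; python3 st.py
python3 -m handwheel '[-0.0574,0.152,0,0,0,0.0724,0,0,0,0,0,0,0,0,0,0,0,0]' >/dev/null; python3 st.py
python3 find.py s_ | grep -E ' red|cap'
```

```text
16.4 [0.4799 0.1894 0.2414] F [ 0.3  0.6 -0.1] Tz [0.05 0.   0.  ] ang 16.6 q6 -0.11 op 0.999
16.8 [0.4368 0.3039 0.2413] F [-0.4 -0.2 -0.1] Tz [-0.01 -0.02  0.04] ang 49.2 q6 -0.44 op 0.998
17.1 [0.428  0.3264 0.2412] F [-0.6 -0.6  0.4] Tz [ 0.02 -0.05  0.02] ang 55.4 q6 -0.5 op 1.0
  red 163 [152. 230.] [0.431 0.304 0.07 ] z [0.04  0.104] x [0.398 0.461] y [0.286 0.325]
  red 60 [138. 135.] [0.705 0.328 0.151] z [0.144 0.155] x [0.694 0.717] y [0.317 0.34 ]
  red 17 [ 64. 167.] [0.63  0.573 0.076] z [0.067 0.081] x [0.624 0.637] y [0.57  0.577]
  cap 270 [ 58. 165.] top z 0.1238 ctr [0.628 0.579 0.123] ext [0.087 0.007 0.013]
  cap 136 [423.  87.] top z 0.0719 ctr [ 0.86  -0.556  0.074] ext [0.135 0.032 0.015]
  cap 136 [241. 167.] top z 0.1145 ctr [0.609 0.032 0.115] ext [0.045 0.042 0.013]
  cap 135 [143. 231.] top z 0.1131 ctr [0.428 0.323 0.112] ext [0.044 0.046 0.014]
  cap 51 [234. 219.] top z 0.0756 ctr [0.46  0.058 0.077] ext [0.025 0.025 0.012]
  red 316 [214. 311.] [0.413 0.343 0.057] z [0.014 0.094] x [0.389 0.441] y [0.3   0.364]
  red 60 [134. 239.] [0.703 0.334 0.147] z [0.142 0.151] x [0.691 0.715] y [0.323 0.344]
  cap 215 [213. 298.] top z 0.111 ctr [0.424 0.328 0.111] ext [0.044 0.046 0.014]
  cap 27 [225. 202.] top z 0.1018 ctr [0.593 0.048 0.104] ext [0.016 0.022 0.012]
```

```bash
python3 -m handwheel '[-0.01,0,-0.25,0,0,0,0,0,-0.25,0,0,0,0,0,-0.25,0,0,0,0,0,-0.2,0,0,0,0,0,0,0,0,0]' >/dev/null; python3 st.py
python3 -m handwheel '[0,0,-0.15,0,0,0,0,0,-0.1,0,0,0,0,0,0,0,0,0]' >/dev/null; python3 st.py
python3 -m handwheel '[0,0,0,0,0,0,0,0,0,0,0,0,0,0,0,0,0,0,0,0,0,0,0,0,0,0,0,0,0,0]' 0.3 45 >/dev/null; python3 st.py
```

```text
17.6 [0.4216 0.3221 0.0916] F [-1.  -0.  -1.5] Tz [-0.02  0.01 -0.02] ang 55.2 q6 -0.5 op 1.005
17.8 [0.4251 0.3244 0.0601] F [-1.6 -0.2  0.9] Tz [-0.  0. -0.] ang 55.3 q6 -0.5 op 0.999
18.2 [0.4272 0.3262 0.0639] F [-0.9 -2.1  6.9] Tz [-0.33  0.1  -0.05] ang 55.4 q6 -0.5 op 0.571
```

```bash
python3 -m handwheel '[0,0,0.15,0,0,0,0,0,0.2,0,0,0,0,0,0.2,0,0,0,0,0,0.15,0,0,0,0,0,0,0,0,0]' >/dev/null; python3 st.py
python3 -m handwheel '[0.157,-0.138,0,0,0,-0.0458,0.157,-0.138,0,0,0,-0.0458,0.157,-0.138,0,0,0,-0.0458,0.157,-0.138,0,0,0,-0.0458]' >/dev/null; python3 st.py
python3 -m handwheel '[0.157,-0.138,0,0,0,-0.0458,0.157,-0.138,0,0,0,-0.0458,0.157,-0.138,0,0,0,-0.0458,0.157,-0.138,0,0,0,-0.0458,0,0,0,0,0,0]' >/dev/null; python3 st.py
python3 held.py red .615 .16 i_ .045 .19
```

```text
18.7 [0.4285 0.3275 0.1724] F [ 0.4  0.4 -2.1] Tz [ 0.   -0.01  0.02] ang 55.4 q6 -0.5 op 0.57
19.0 [0.5192 0.2419 0.164 ] F [-0.1  1.  -2.7] Tz [-0.03 -0.   -0.04] ang 38.7 q6 -0.42 op 0.571
19.4 [0.6167 0.1558 0.1639] F [-0.7  0.6 -2.1] Tz [-0.02  0.05  0.02] ang 22.0 q6 -0.29 op 0.57
top 0
side 274 z [0.112 0.171] ((0.6125055551528931, 0.1617327332496643), (0.05547372251749039, 0.05965813994407654), 87.45916748046875)
```

```bash
python3 -m handwheel '[0,0,-0.15,0,0,0,0,0,-0.15,0,0,0,0,0,-0.15,0,0,0,0,0,-0.06,0,0,0,0,0,0,0,0,0]' >/dev/null; python3 st.py
python3 held.py red .615 .157 j_ .025 .1
python3 -m handwheel '[0,0,-0.04,0,0,0,0,0,-0.04,0,0,0,0,0,0,0,0,0]' >/dev/null; python3 st.py
python3 -m handwheel '[0,0,-0.02,0,0,0,0,0,0,0,0,0,0,0,0,0,0,0]' >/dev/null; python3 st.py
```

```text
19.9 [0.6117 0.1609 0.0865] F [ 1.7  0.5 -3.3] Tz [-0.03 -0.32 -0.02] ang 22.5 q6 -0.3 op 0.572
top 0
side 230 z [0.038 0.095] ((0.6081599593162537, 0.16625472903251648), (0.05313588306307793, 0.05599864199757576), 89.10504150390625)
20.3 [0.6131 0.1602 0.0772] F [ 0.1  0.1 -3.3] Tz [0.04 0.06 0.03] ang 22.4 q6 -0.3 op 0.571
20.5 [0.6139 0.1602 0.0749] F [ 0.2  0.7 -2.9] Tz [-0.01  0.04 -0.  ] ang 22.4 q6 -0.3 op 0.57
```

```bash
python3 -m handwheel '[0.015,0,-0.02,0,0,0,0,0,0,0,0,0,0,0,0,0,0,0]' >/dev/null; python3 st.py
python3 -m handwheel '[0,0,-0.02,0,0,0,0,0,0,0,0,0,0,0,0,0,0,0]' >/dev/null; python3 st.py
python3 -m handwheel '[0,0,-0.01,0,0,0,0,0,0,0,0,0,0,0,0,0,0,0]' >/dev/null; python3 st.py
```

```text
20.8 [0.6163 0.1601 0.0719] F [-0.2 -0.5 -3. ] Tz [-0.02  0.   -0.01] ang 22.4 q6 -0.3 op 0.57
21.0 [0.617  0.1603 0.0701] F [-1.3 -0.2  2. ] Tz [ 0.03  0.12 -0.04] ang 22.4 q6 -0.3 op 0.575
21.3 [0.6172 0.1603 0.07  ] F [-2.4 -0.1  8.1] Tz [-0.08  0.63 -0.  ] ang 22.4 q6 -0.3 op 0.575
```

Red is on the floor; tightening clockwise (about 130° expected).

```bash
python3 -m handwheel '[0,0,-0.0016,0,0,-0.0775,0,0,-0.0016,0,0,-0.0775,0,0,-0.0016,0,0,-0.0775,0,0,-0.0016,0,0,-0.0775,0,0,-0.0016,0,0,-0.0775]' >/dev/null; python3 st.py
python3 -m handwheel '[0,0,-0.0016,0,0,-0.0775,0,0,-0.0016,0,0,-0.0775,0,0,-0.0016,0,0,-0.0775,0,0,-0.0016,0,0,-0.0775,0,0,-0.0016,0,0,-0.0775]' >/dev/null; python3 st.py
python3 -m handwheel '[0,0,-0.0016,0,0,-0.0775,0,0,-0.0016,0,0,-0.0775,0,0,-0.0016,0,0,-0.0775,0,0,-0.0016,0,0,-0.0775,0,0,-0.0016,0,0,-0.0775]' >/dev/null; python3 st.py
python3 -m handwheel '[0,0,-0.0016,0,0,-0.0775,0,0,-0.0016,0,0,-0.0775]' >/dev/null; python3 st.py
```

```text
21.7 [0.6181 0.1605 0.0688] F [-0.1  0.4  5.3] Tz [0.01 0.16 0.11] ang -12.8 q6 0.32 op 0.567
22.1 [0.6187 0.1601 0.0677] F [ 0.4 -1.6  5.6] Tz [-0.21  0.03  0.13] ang -47.6 q6 0.93 op 0.571
22.5 [0.6186 0.1595 0.0665] F [ 0.4 -1.6  5. ] Tz [-0.39  0.07  0.06] ang -82.5 q6 1.54 op 0.571
22.7 [0.6185 0.1593 0.066 ] F [-0.2 -2.6  6.1] Tz [-0.45  0.06  0.09] ang -96.4 q6 1.78 op 0.569
```

```bash
python3 -m handwheel '[0,0,-0.0016,0,0,-0.0775,0,0,-0.0016,0,0,-0.0775]' >/dev/null; python3 st.py
python3 -m handwheel '[0,0,0,0,0,-0.05]' >/dev/null; python3 st.py
python3 -m handwheel '[0,0,0,0,0,-0.05]' >/dev/null; python3 st.py
```

```text
22.9 [0.6177 0.1604 0.0657] F [-4.4  3.2  8.3] Tz [0.24 0.68 1.05] ang -110.3 q6 2.02 op 0.571
22.9 [0.6181 0.1601 0.0658] F [ 2.7 -2.2  4.7] Tz [-0.41 -0.23  1.85] ang -114.4 q6 2.09 op 0.57
23.0 [0.6198 0.1591 0.0659] F [ 5.4 -5.1  2.6] Tz [-0.79 -0.73  1.83] ang -118.7 q6 2.17 op 0.574
```

```bash
python3 -m handwheel '[0,0,0,0,0,0,0,0,0,0,0,0,0,0,0,0,0,0,0,0,0,0,0,0]' 1 >/dev/null; python3 st.py
python3 -m handwheel '[0,0,0.2,0,0,0,0,0,0.25,0,0,0,0,0,0.25,0,0,0,0,0,0.25,0,0,0,0,0,0.25,0,0,0]' >/dev/null
python3 -m handwheel '[0,0,0.25,0,0,0,0,0,0.25,0,0,0,0,0,0.2,0,0,0]' >/dev/null; python3 st.py
python3 -m handwheel '[-0.112,-0.231,0,0,0,0.0453,-0.112,-0.231,0,0,0,0.0453,-0.112,-0.231,0,0,0,0.0453,-0.112,-0.231,0,0,0,0.0453,-0.112,-0.231,0,0,0,0.0453]' >/dev/null; python3 st.py
python3 -m handwheel '[-0.112,-0.231,0,0,0,0.0453,-0.112,-0.231,0,0,0,0.0453,-0.112,-0.231,0,0,0,0.0453,-0.112,-0.231,0,0,0,0.0453,-0.112,-0.231,0,0,0,0.0453]' >/dev/null
python3 -m handwheel '[-0.112,-0.231,0,0,0,0.0453,-0.112,-0.231,0,0,0,0.0453,-0.112,-0.231,0,0,0,0.0453,0,0,0,0,0,0]' >/dev/null; python3 st.py
cat > chk.py <<'E'
from m import *
for n in('top','side'):
    p,z=snap(n,'k_'+n);C=cloud(n,z);X,Y,Z=C[...,0],C[...,1],C[...,2]
    for nm,(cx,cy) in dict(cyan=(.61,.032),red=(.615,.16)).items():
        c=(z>0)&(p.max(2)<70)&(Z>.09)&(Z<.13)&(np.hypot(X-cx,Y-cy)<.04);P=C[c];T=P[P[:,2]>np.median(P[:,2])-.003];ctr=(P.max(0)+P.min(0))/2
        w=(p.min(2)>85)&(z>0)&(Z>.098)&(Z<.125)&(np.hypot(X-cx,Y-cy)<.026);L=C[w]
        b=masks(p)['blue' if nm=='cyan' else 'red']&(z>0)&(Z>.03)&(Z<.09)&(np.hypot(X-cx,Y-cy)<.055)
        d=L.mean(0)-ctr;print(n,nm,'ctr',ctr.round(3),'top',np.percentile(P[:,2],95).round(4),'line',len(L),np.degrees(np.arctan2(d[1],d[0])).round(0),'body',np.round(cv2.minAreaRect(C[b][:,:2].astype('float32'))[2],1))
    g=(z>0)&(p.max(2)<60)&(Z>.225)&(Z<.275)&(np.hypot(X-.40,Y+.29)<.05);
    if g.any(): print('grip',C[g].mean(0).round(3))
    h=(z>0)&(Z>.205)&(Z<.228)&(p.min(2)>90)&(np.hypot(X-.47,Y+.27)<.1);
    if h.any(): P=C[h];print('head',cv2.minEnclosingCircle(P[:,:2].astype('float32')),len(P))
a=cv2.imread('pics/k_top.png');b=cv2.imread('pics/k_side.png')
cv2.imwrite('pics/k.png',np.hstack([cv2.resize(a[100:260,130:370],(400,267)),cv2.resize(b[120:280,130:370],(400,267))]))
E
python3 chk.py
```

```text
23.4 [0.6157 0.1603 0.0623] F [-0.  -0.2  0.2] Tz [ 0.   -0.05 -0.05] ang -119.1 q6 2.17 op 0.997
24.0 [0.6163 0.1603 0.3512] F [ 0.1 -0.3  1.2] Tz [ 0.01 -0.02 -0.01] ang -119.1 q6 2.17 op 1.005
24.4 [ 0.531  -0.014   0.3474] F [ 1.3 -0.3  0.4] Tz [ 0.04 -0.02 -0.02] ang -98.5 q6 1.5 op 0.996
25.2 [ 0.3949 -0.2949  0.347 ] F [ 0.7 -0.3 -0.8] Tz [ 0.03  0.01 -0.02] ang -66.4 q6 0.31 op 1.0
top cyan ctr [0.61  0.032 0.106] top 0.1184 line 30 171.0 body 79.9
top red ctr [0.614 0.16  0.107] top 0.1184 line 32 137.0 body 78.1
grip [ 0.404 -0.287  0.261]
head ((0.4858280420303345, -0.26624828577041626), 0.08374391496181488) 1593
side cyan ctr [0.607 0.037 0.103] top 0.1138 line 29 -131.0 body 79.6
side red ctr [0.612 0.165 0.104] top 0.1148 line 31 -128.0 body 78.8
grip [ 0.401 -0.285  0.25 ]
head ((0.477992445230484, -0.2736934721469879), 0.09259803593158722) 810
```

View pics/k.png

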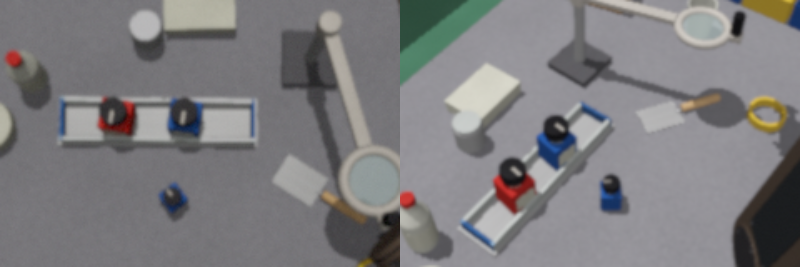

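The top view shows both jars between the rails at (117,117) and (185,118), with both white lines pointing down toward the labels (the robot side), so both are tight. The grip is found at (0.402,−0.287). Next I cage it and swing back.

```bash
python3 -m handwheel '[0.05,0.045,0,0,0,0,0,0,-0.2,0,0,0,0,0,-0.25,0,0,0,0,0,-0.2,0,0,0,0,0,-0.13,0,0,0]' 0.55 20 >/dev/null; python3 st.py
python3 -m handwheel '[0,0,0,0,0,0,0,0,0,0,0,0,0,0,0,0,0,0,0,0,0,0,0,0,0,0,0,0,0,0]' 0.1 20 >/dev/null; python3 st.py
python3 - <<'E'
import numpy as np
t=np.radians(192.5-5*np.arange(17));P=.336/.15*np.c_[np.cos(t),np.sin(t)];P=np.round(P,2)
print(np.degrees(t[-1]),np.diff(P,axis=0).round(2).tolist())
E
```

```text
25.7 [ 0.4058 -0.2801  0.2273] F [ 0.1  0.  -0. ] Tz [-0.03  0.07 -0.02] ang -65.9 q6 0.34 op 0.548
26.1 [ 0.4062 -0.2818  0.2304] F [  5.    3.4 -10.4] Tz [ 0.44 -0.87  0.02] ang -66.1 q6 0.34 op 0.27
112.5 [[-0.03, 0.19], [-0.02, 0.19], [0.0, 0.2], [0.02, 0.19], [0.03, 0.19], [0.05, 0.19], [0.07, 0.19], [0.08, 0.17], [0.1, 0.17], [0.11, 0.16], [0.13, 0.15], [0.14, 0.14], [0.15, 0.13], [0.16, 0.11], [0.17, 0.1], [0.17, 0.08]]
```

```bash
python3 -m handwheel '[-0.03,0.19,0,0,0,-0.0556,-0.02,0.19,0,0,0,-0.0556,0,0.2,0,0,0,-0.0556,0.02,0.19,0,0,0,-0.0556]' 0.32 20 >/dev/null; python3 st.py
python3 -m handwheel '[0.03,0.19,0,0,0,-0.0556,0.05,0.19,0,0,0,-0.0556,0.07,0.19,0,0,0,-0.0556,0.08,0.17,0,0,0,-0.0556]' >/dev/null; python3 st.py
python3 -m handwheel '[0.1,0.17,0,0,0,-0.0556,0.11,0.16,0,0,0,-0.0556,0.13,0.15,0,0,0,-0.0556,0.14,0.14,0,0,0,-0.0556]' >/dev/null; python3 st.py
python3 -m handwheel '[0.15,0.13,0,0,0,-0.0556,0.16,0.11,0,0,0,-0.0556,0,0,0,0,0,0]' >/dev/null; python3 st.py
```

```text
26.5 [ 0.4013 -0.1687  0.2341] F [ 2.1 -2.7 -1.4] Tz [-0.32 -0.26 -0.  ] ang -86.4 q6 0.88 op 0.318
26.8 [ 0.4366 -0.057   0.2347] F [ 2.  -2.1 -1.1] Tz [-0.47 -0.2   0.04] ang -106.4 q6 1.5 op 0.322
27.1 [0.5092 0.0362 0.2348] F [ 0.6 -3.8  0.9] Tz [-0.49 -0.01 -0.04] ang -126.4 q6 2.08 op 0.321
27.4 [0.5587 0.0739 0.2343] F [ 0.9  0.  -0.1] Tz [ 0.12 -0.12 -0.03] ang -136.2 q6 2.33 op 0.321
```

```bash
python3 -m handwheel '[0,0,0,0,0,0,0,0,0,0,0,0,0,0,0,0,0,0]' 0.1 20 >/dev/null; python3 st.py
cat > lens.py <<'E'
from m import *
import sys
cx,cy=map(float,sys.argv[1:3])
for n in('top','side'):
    p,z=snap(n,sys.argv[3]+n);u,v=proj(n,[cx,cy,.21])[0]
    C=cloud(n,z);X,Y,Z=C[...,0],C[...,1],C[...,2]
    # robust circle fit of white ring points, outer radius 58
    m=(z>0)&(Z>.2)&(Z<.232)&(p.min(2)>100)&(np.hypot(X-cx,Y-cy)<.07);P=C[m][:,:2]
    from scipy.optimize import least_squares
    if len(P)<50: print(n,len(P));continue
    d=np.hypot(*(P-[cx,cy]).T)
    f=least_squares(lambda q:np.hypot(P[:,0]-q[0],P[:,1]-q[1])-q[2],[cx,cy,.05],loss='soft_l1',f_scale=.003).x
    print(n,len(P),f.round(4),'midline x',(.613 if n=='top' else .6107)+.0357*(f[1]-.09))
    u,v=int(u),int(v);cv2.imwrite(f'pics/{sys.argv[3]}{n}c.png',cv2.resize(p[v-45:v+45,u-60:u+60],(400,300),interpolation=2))
    pv=(z>0)&(Z>.225)&(Z<.245)&(np.hypot(X-.73,Y+.214)<.022);print('pivot',C[pv].mean(0).round(4))
cv2.imwrite(f'pics/{sys.argv[3]}.png',np.hstack([cv2.imread(f'pics/{sys.argv[3]}{n}c.png') for n in('top','side')]))
E
python3 lens.py .594 .017 l_
```

```text
27.6 [0.5551 0.072  0.2344] F [0.9 3.8 6.6] Tz [ 0.45 -0.2   0.17] ang -136.1 q6 2.32 op 0.269
top 796 [ 0.5903 -0.0076  0.0322] midline x 0.6095155543495427
pivot [ 0.729  -0.2145  0.2352]
side 383 [0.5792 0.0297 0.0419] midline x 0.6085478826037768
pivot [nan nan nan]lens.py:15: RuntimeWarning: Mean of empty slice.
  pv=(z>0)&(Z>.225)&(Z<.245)&(np.hypot(X-.73,Y+.214)<.022);print('pivot',C[pv].mean(0).round(4))
  ret = um.true_divide(
```

View pics/l_.png

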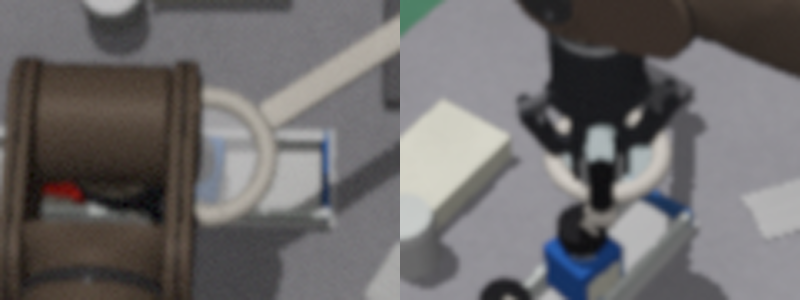

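```bash
python3 -m handwheel '[0.087,0.048,0,0,0,-0.0285,0.087,0.048,0,0,0,-0.0285,0,0,0,0,0,0,0,0,0,0,0,0]' >/dev/null; python3 st.py
python3 -m handwheel '[0,0,0,0,0,0,0,0,0,0,0,0,0,0,0,0,0,0]' 0.7 >/dev/null; python3 st.py
python3 -m handwheel '[0,0,0.1,0,0,0,0,0,0.25,0,0,0,0,0,0.25,0,0,0,0,0,0.25,0,0,0,0,0,0.25,0,0,0]' >/dev/null
python3 -m handwheel '[-0.19,0.19,0,0,0,0,-0.19,0.19,0,0,0,0,-0.15,0.19,0,0,0,0,-0.1,0.2,0,0,0,0,-0.1,0.2,0,0,0,0]' >/dev/null
python3 -m handwheel '[-0.1,0.2,0,0,0,0,-0.1,0.2,0,0,0,0]' >/dev/null; python3 st.py; python3 lens.py .61 .028 m_
```

```text
28.1 [0.5812 0.0864 0.2344] F [1.5 3.  5. ] Tz [ 0.52 -0.19  0.16] ang -141.3 q6 2.44 op 0.269
28.3 [0.5791 0.0855 0.2307] F [-0.2 -0.6  0.4] Tz [-0.03  0.01 -0.06] ang -141.3 q6 2.44 op 0.682
29.3 [0.4409 0.2877 0.3955] F [-0.1 -0.5  0.4] Tz [-0.06 -0.01 -0.06] ang -140.7 q6 2.84 op 0.704
top 1387 [0.6115 0.024  0.0414] midline x 0.6106444400295012
pivot [ 0.7291 -0.2143  0.235 ]
side 59 [0.5709 0.0354 0.0123] midline x 0.6087513194424274
pivot [nan nan nan]lens.py:15: RuntimeWarning: Mean of empty slice.
  pv=(z>0)&(Z>.225)&(Z<.245)&(np.hypot(X-.73,Y+.214)<.022);print('pivot',C[pv].mean(0).round(4))
  ret = um.true_divide(
```

View pics/m_.png

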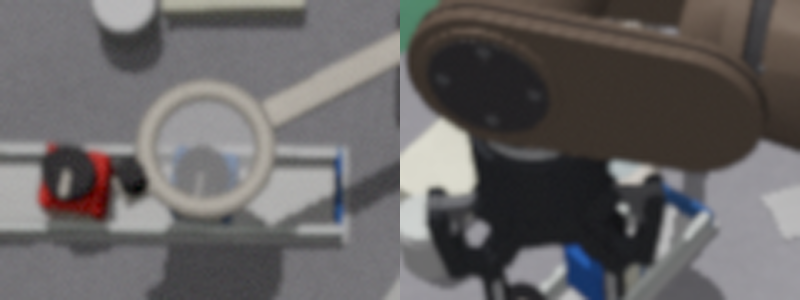

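The top crop shows the lens ring centred at (205,148), over the cyan jar in the trough. The red jar's line points down to its label. I'll unwind the wrist from its limit and check the lens centre once more.

```bash
python3 -m handwheel '[0,0.1,0.05,0,0,0.07,0,0.1,0.05,0,0,0.07,0,0.1,0.05,0,0,0.07,0,0.1,0,0,0,0.07,0,0.1,0,0,0,0.07]' >/dev/null; python3 st.py; python3 - <<'E'
from m import *
for n in('top','side'):
    p,z=snap(n,'n_'+n);C=cloud(n,z);X,Y,Z=C[...,0],C[...,1],C[...,2]
    m=(z>0)&(Z>.2)&(Z<.235)&(np.hypot(X-.61,Y-.026)<.08)
    m=cv2.morphologyEx(m.astype('uint8'),cv2.MORPH_OPEN,cv2.getStructuringElement(2,(9,9)))
    cs=cv2.findContours(m,0,2)[0]
    if not cs: print(n,'none');continue
    c=max(cs,key=cv2.contourArea)
    (u,v),r=cv2.minEnclosingCircle(c);e=cv2.fitEllipse(c);W=onz(n,[e[0],(u,v)],.218);print(n,'ellipse',np.round(e[0],1),np.round(e[1],1),W.round(4).tolist(),'mid',((.613 if n=='top' else .6107)+.0357*(W[0][1]-.09)).round(4))
    for k,y in(('red',.16),('blue',.032)):
        b=masks(p)[k]&(z>0)&(Z>.02)&(Z<.12)&(abs(X-.61)<.06)&(abs(Y-y)<.05)
        P=C[b];print(k,len(P),P.mean(0).round(3) if len(P) else '')
K=np.load('pics/n_top.npy')
E
python3 find.py z_|grep -E '  blue|  red|cap'
```

```text
29.8 [0.4432 0.3611 0.4187] F [ 0.8 -0.2  0.5] Tz [ 0.02 -0.03 -0.01] ang -109.1 q6 2.41 op 0.701
top ellipse [242.6 158.7] [39.1 46.1] [[0.612, 0.0221, 0.218], [0.6116, 0.0146, 0.218]] mid 0.6106
red 150 [0.603 0.14  0.077]
blue 0 
side none
  red 148 [205. 172.] [0.603 0.141 0.077] z [0.047 0.113] x [0.584 0.635] y [0.12  0.179]
  red 59 [138. 135.] [0.705 0.329 0.15 ] z [0.146 0.155] x [0.694 0.717] y [0.316 0.34 ]
  red 19 [ 63. 167.] [0.63  0.574 0.075] z [0.066 0.081] x [0.624 0.637] y [0.57 0.58]
  blue 205 [ 45. 158.] [0.642 0.588 0.159] z [0.152 0.164] x [0.606 0.675] y [0.579 0.599]
  blue 49 [236. 221.] [0.45  0.049 0.053] z [0.038 0.077] x [0.437 0.468] y [0.034 0.067]
  blue 32 [ 41. 233.] [0.426 0.591 0.156] z [0.141 0.164] x [0.422 0.433] y [0.581 0.6  ]
  blue 16 [167. 166.] [0.635 0.267 0.032] z [0.029 0.036] x [0.619 0.65 ] y [0.264 0.271]
  cap 273 [ 58. 166.] top z 0.124 ctr [0.629 0.579 0.123] ext [0.085 0.007 0.013]
  cap 187 [421.  82.] top z 0.0714 ctr [ 0.88  -0.55   0.073] ext [0.174 0.048 0.013]
  cap 136 [201. 166.] top z 0.1148 ctr [0.613 0.152 0.115] ext
[... 365 characters left out ...]
 blue 837 [105. 350.] [0.535 0.591 0.158] z [0.15  0.162] x [0.42  0.665] y [0.583 0.6  ]
  blue 221 [222. 209.] [0.602 0.054 0.062] z [0.021 0.092] x [0.579 0.634] y [0.018 0.068]
  blue 123 [256. 239.] [0.454 0.074 0.038] z [0.012 0.061] x [0.436 0.482] y [0.059 0.087]
  blue 45 [175. 259.] [0.621 0.274 0.027] z [0.021 0.03 ] x [0.587 0.651] y [0.269 0.277]
  blue 25 [249. 189.] [ 0.594 -0.093  0.023] z [0.014 0.029] x [0.581 0.606] y [-0.098 -0.09 ]
  cap 90 [223. 200.] top z 0.11 ctr [0.603 0.044 0.109] ext [0.037 0.032 0.013]
  cap 58 [257. 230.] top z 0.0719 ctr [0.46  0.063 0.07 ] ext [0.031 0.034 0.011]
  cap 45 [194. 222.] top z 0.1108 ctr [0.618 0.166 0.109] ext [0.035 0.028 0.012]
```

```bash
python3 -m handwheel '[-0.1,0.25,0.1,0,0,0.05,-0.1,0.25,0.1,0,0,0.05,-0.1,0.25,0,0,0,0.05]' >/dev/null; python3 st.py; python3 chk.py; python3 - <<'E'
from m import *
a=cv2.imread('pics/k_top.png');b=cv2.imread('pics/k_side.png')
cv2.imwrite('pics/o.png',np.vstack([cv2.resize(a[120:210,160:320],(533,300),interpolation=2),cv2.resize(b[150:280,135:366],(533,300),interpolation=2)]))
E
```

```text
30.3 [0.3995 0.4713 0.4512] F [-0.1  0.6  1.2] Tz [0.05 0.01 0.02] ang -96.0 q6 2.38 op 0.701
  return _methods._mean(a, axis=axis, dtype=dtype,
  ret = ret.dtype.type(ret / rcount)
Traceback (most recent call last):
  File "chk.py", line 5, in <module>
    c=(z>0)&(p.max(2)<70)&(Z>.09)&(Z<.13)&(np.hypot(X-cx,Y-cy)<.04);P=C[c];T=P[P[:,2]>np.median(P[:,2])-.003];ctr=(P.max(0)+P.min(0))/2
                                                                                                                   ~~~~~^^^
ValueError: zero-size array to reduction operation maximum which has no identity
```

View pics/o.png

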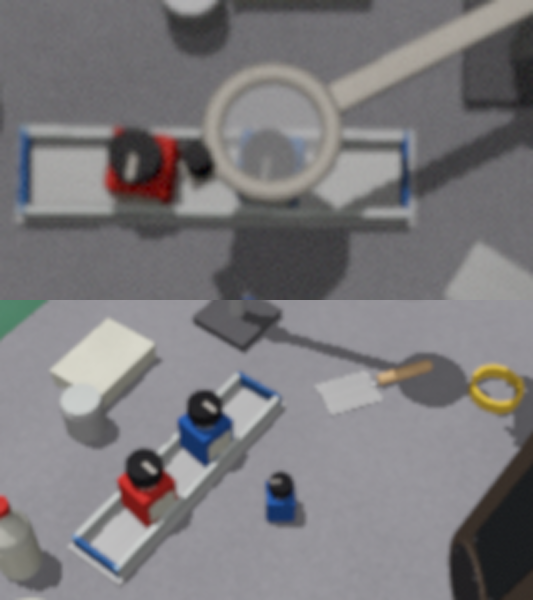

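The top view shows the lens ring at (272,130), over the gap between the rails. The red jar (140,160) is upright in the trough with its line toward the label, and the cyan jar is under the lens with its line also pointing down. The lens is about 1.5 mm off the mid-line and the arm is clear, so I'm handing in.

```bash
python3 -m handwheel '[0,0,0,0,0,0,0,0,0,0,0,0]' >/dev/null; python3 -c "
from plant import ctrl;print(ctrl.sign_off())"
```

```text
the job is handed in; nothing more can be done
None
```

I handed the job in: both jars on the bench, cyan and red, stand in the trough with their caps turned to the stop, and the magnifier is swung back with its lens about 1.5 mm from the mid-line between the rails; no yellow jar was there, and the result of the judging was not shown.

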